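# Pack the screw boxes into the drop-front chest and shut it

## Robot

A 7-joint arm with a two-finger parallel gripper is mounted at the origin on a cart in front of the work surface, level with it; the furniture and walls round the work are solid. World frame = base frame: x ahead of the robot, y to its left, z up, the work surface at z = 0. Lengths are in m, angles in rad, forces in N, time in s.
With the tool pointing down it reaches from about 0.425 to 1.025 m from the base axis. Payload 9.4 kg.
Tool frame: the origin (TCP) lies on the centre line of the jaws, within the pads' length; the fingertips stand 17 mm ahead of it and the grasp point (between the pads) lies 2 mm behind it (manip.tip_reach is the distance from the TCP to the fingertips, in m); z points along the fingers, y is the line along which they close (so a half turn about z gives the same grasp; the last joint's range is limited). The gripper opens to 85 mm and grips with 20 to 120 N. Pads are 22 mm wide; open, the fingers measure 114 mm over their backs; the gripper's body (76 mm by 85 mm) begins 54 mm behind the grasp point. The pads swing forward as they close: fully open they stand 13 mm farther back than shut.
Start: joints at [1.12, 0.599, -0.003, 1.599, 0.002, 0.943, -0.08], TCP at [0.265, -0.675, 0.248] pointing down, gripper open.
Joint ranges: [-2.57, 2.57], [-0.35, 1.97], [-1.29, 1.29], [0.11, 2.56], [-1.05, 4.19], [0.11, 1.86], [-2.63, 2.63]. Speed limits (rad/s): [2.22, 2.22, 3.01, 3.01, 3.14, 3.14, 3.14].

## Interface

Orientations are given as a unit quaternion [w, x, y, z].
In Python, from bench import status, imaging, workorder, manip gives the robot as it stands.
- The arm moves only by the tool play_rows, never from a script. Its argument "increments" is a list of rows, each a list of 5 numbers: the finger opening in mm, from 0 to 85.4, then the shift along the tool's x, y, z in units of 30 mm (1.0 is 30 mm), then the turn about the tool's z in units of 8 degrees (1.0 is 8 degrees). In form: [[jaw, tx, ty, tz, spin], ...]. A call has 1 to 5 rows; each row is the pose to reach, as a shift and turn from the pose commanded when the call began, along the tool's axes at that moment; what a row does not reach only later rows make up. A row lasts 1/10 s, in which the tool goes at most 50 mm and 8.59 degrees, less where a joint would pass 70% of its speed; a pose out of reach is approached as far as the arm can. A call with a gripper value outside its range is refused whole. The fingers move at their own pace and stop on an object; "squeeze" is the grip in N (left out, the last holds). Time passes only in rows, so rows that repeat a pose let the fingers close. It gives the time, the measured TCP pose, the force, the opening and the grip force at its end, in the units of the state.
- status.sense(): the state, without advancing time (a new reading comes with each control period).
- imaging.grab_frame(name): name is "side" or "top" or "wrist"; returns a dict with "pixels" (384x512x3 uint8, red, green, blue), "intrinsics" (3x3 intrinsics, pixels), "dist" ([k1, k2, p1, p2, k3] as OpenCV has them; the pictures are not rectified), "xyz" and "attitude" of the camera in the world; the wrist camera has in their place "tool_from_camera" (4x4, takes a point from camera to tool coordinates, whose origin is the TCP and whose axes are the flange's). Camera axes: x right, y down, z forward; pixel columns grow to the right and rows downward; lengths in m; the calibration is good to about 2 mm. A picture is of the moment at which its call begins: read the wrist's pose just before it. There is no depth.
- workorder.hand_in(): hands the job in; it is judged then, once.
The state is a dict: "clock": time; "joint_pos": joint angles; "qvel": joint speeds; "tau": joint torques, N m; "tool_pos": TCP position; "tcp_rot": TCP orientation; "ft_force": force on the tool from outside, world axes, zero at the start; "wrist_torque": the same for the moment, N m; "width": opening from 0.0 (shut) to 1.0 (fully open); "gripper_force": force on a finger pad.
Only numpy, scipy, OpenCV 4.12 (cv2) and the standard library are available. Lean on these libraries where they do the work, as an engineer would, in place of code of your own. Each camera call takes 0.05 s, during which the arm holds its last target. There are 200 camera calls.

## Task

Pack away the screws: lift the lid of the grey drop-front chest right back until it rests on its stop, lay each of the two or three card boxes of screws that lie beside it (on the same bench top; the stock at the back of the right-hand top stays there) down flat on the floor of the chest, then push the dropped front panel up and shut until it seats in its spring catches. Last, swing the lid down shut again.

Things in the scene. Friction and masses are not known exactly. Their poses are not given: they have to be found in the camera images.
- chest_floor (a point): Centre of the inner floor of the grey metal chest (fixed), 40 mm above the bench. x points from the chest's front to its back, y to its left, z up. Clear space 120 mm (x) by 330 mm (y): three boxes side by side, 80 mm sides along x, 40 mm apart. Side and back walls 10 mm thick, tops 72 mm above the floor; a sill 12 mm high along the front; a ball catch inside each side wall's front end.
- lid_hinge (a point): Middle of the lid's hinge line (along y), at the top of the chest's back wall, 113 mm above the bench and 70 mm behind the centre of the floor; same axes as chest_floor.
- lid_bar (a point): Centre of the lid's handle: a round bar along y, 12 mm thick, 110 mm long, 40 mm in front of the lid's front edge (34 mm gap for a finger), on a post at each end. Lid shut: 189 mm in front of the hinge line and 6 mm above it; it swings up about that line. Pinch it from above, fingers before and behind; it turns in the grip.
- lid (a joint): Angle of the lid, rad: 0 shut (level), 1.57 upright, 1.75 leaning back against its stop. 0.4 kg, free-moving: below about 1.5 it falls shut, beyond 1.6 it falls back to the stop and stays there.
- front_hinge (a point): Middle of the drop front's hinge line (along y), at the chest's lower front edge, 14 mm above the bench and 67 mm in front of the centre of the floor; same axes as chest_floor.
- front_edge (a point): Middle of the upper outer edge of the drop front, a panel 348 mm wide, 96 mm high, 12 mm thick, outer face 12 mm in front of the hinge line when shut (this edge then 110 mm above the bench). While down, the panel leans out towards the robot, and this is its rim nearest the robot. Push it from outside, near this edge.
- front (a joint): Angle of the drop front, rad: 0 shut and seated, larger = leaning further out (stop at 1.25). A stiff hinge (0.2 N m) holds it where it is left. From about 0.17 rad inward the catches resist (about 10 N at the upper edge); past about 0.06 they snap it home to 0 and hold it; left short of that it springs back out.
- card_a_mid (a point): A closed card box of screws, 55 x 80 x 45 mm (x, y, z; axes true to its edges within 4 degrees), 0.25 to 0.5 kg; lies flat on the bench somewhere beside the chest. This point is its very centre, 22 mm above its underside. Grasp it across its 55 mm (x) side. None from the start means that it is absent.
- card_b_mid (a point): A closed card box of screws, 55 x 80 x 45 mm (x, y, z; axes true to its edges within 4 degrees), 0.25 to 0.5 kg; lies flat on the bench somewhere beside the chest. This point is its very centre, 22 mm above its underside. Grasp it across its 55 mm (x) side. None from the start means that it is absent.
- card_c_mid (a point): A closed card box of screws, 55 x 80 x 45 mm (x, y, z; axes true to its edges within 4 degrees), 0.25 to 0.5 kg; lies flat on the bench somewhere beside the chest. This point is its very centre, 22 mm above its underside. Grasp it across its 55 mm (x) side. None from the start means that it is absent.
- card_d_mid (a point): A closed card box of screws, 55 x 80 x 45 mm (x, y, z; axes true to its edges within 4 degrees), 0.25 to 0.5 kg; lies flat on the bench somewhere beside the chest. This point is its very centre, 22 mm above its underside. Grasp it across its 55 mm (x) side. None from the start means that it is absent.

How it is judged:
On the way, in this order (a step that is already met when the one before it is completed fails the run):
1. the lid rests back on its stop (value of joint lid above 1.67 rad), for 0.3 s.
2. every box of screws lies in the chest, the front still down (x of card_a_mid in the frame of chest_floor between -0.062 and 0.062 m and y of card_a_mid in the frame of chest_floor between -0.16 and 0.16 m and z of card_a_mid in the frame of chest_floor between 0.01 and 0.036 m and x of card_b_mid in the frame of chest_floor between -0.062 and 0.062 m and y of card_b_mid in the frame of chest_floor between -0.16 and 0.16 m and z of card_b_mid in the frame of chest_floor between 0.01 and 0.036 m and x of card_c_mid in the frame of chest_floor between -0.062 and 0.062 m and y of card_c_mid in the frame of chest_floor between -0.16 and 0.16 m and z of card_c_mid in the frame of chest_floor between 0.01 and 0.036 m and x of card_d_mid in the frame of chest_floor between -0.062 and 0.062 m and y of card_d_mid in the frame of chest_floor between -0.16 and 0.16 m and z of card_d_mid in the frame of chest_floor between 0.01 and 0.036 m and value of joint front above 0.1 rad), for 0.3 s.
3. the drop front is shut and seated in its catches (value of joint front below 0.03 rad), for 0.3 s.
4. the lid is shut again (value of joint lid below 0.04 rad), for 0.3 s.
At the end, for the whole second after the job is handed in: The lid is shut (under 0.04 rad), every present box of screws lies at rest inside the chest (its centre within the inner walls and 10 to 36 mm above the floor, so lying, not standing on end), and the drop front is seated (under 0.03 rad) (value of joint lid below 0.04 rad and value of joint front below 0.03 rad and x of card_a_mid in the frame of chest_floor between -0.062 and 0.062 m and y of card_a_mid in the frame of chest_floor between -0.16 and 0.16 m and z of card_a_mid in the frame of chest_floor between 0.01 and 0.036 m and linear speed of each of card_a, card_b, card_c, card_d below 0.02 m/s and x of card_b_mid in the frame of chest_floor between -0.062 and 0.062 m and y of card_b_mid in the frame of chest_floor between -0.16 and 0.16 m and z of card_b_mid in the frame of chest_floor between 0.01 and 0.036 m and x of card_c_mid in the frame of chest_floor between -0.062 and 0.062 m and y of card_c_mid in the frame of chest_floor between -0.16 and 0.16 m and z of card_c_mid in the frame of chest_floor between 0.01 and 0.036 m and x of card_d_mid in the frame of chest_floor between -0.062 and 0.062 m and y of card_d_mid in the frame of chest_floor between -0.16 and 0.16 m and z of card_d_mid in the frame of chest_floor between 0.01 and 0.036 m); the robot touches nothing.
Of card_a, card_b, card_c, card_d only 2 to 3 are there at a start; the rules pass over those that are not, and their reading is None.
At some moment in a run one of card_a, card_b, card_c, card_d may be knocked a few centimetres aside while the robot is not near it.
Once in a run the grip may slacken for a moment while it holds something.
It also fails if it takes over 210 s, if anything falls off the work surface, if the arm or the gripper's body presses on something with over 40 N, if the wrist force passes 120 N, or if a joint passes its speed limit or range.

## Working session

There is one attempt and no reset: what is moved stays moved. The work goes in short steps, Python scripts to look and compute and a tool call to move; the robot and the scene stay as the last step left them, time stands still between calls to the robot, and variables do not carry over. Pictures are saved under pics/ and viewed, at most 14 in all, crops included, and the job is handed in when it is done.

Besides the shell and the picture viewer there is one more tool, called after "Request:" as name(argument=value, ...), one argument or row to a line, values as JSON. play_rows: Moves the arm, as the interface text tells. Its arguments: {"type":"object","properties":{"increments":{"type":"array","items":{"type":"array","items":{"type":"number"}}},"squeeze":{"type":"number"}},"required":["increments"]}

```bash
ls; mkdir -p pics
cat > h.py <<'E'
import numpy as np, cv2
from scipy.spatial.transform import Rotation as R
from bench import status, imaging, workorder, manip
def rot(q): return R.from_quat([q[1],q[2],q[3],q[0]]).as_matrix()
def grab(name):
    s=status.sense(); f=imaging.grab_frame(name)
    if name=="wrist":
        T=np.eye(4);T[:3,:3]=rot(s['tcp_rot']);T[:3,3]=s['tool_pos']
        M=T@np.array(f['tool_from_camera'])
        f['C'],f['R']=M[:3,3],M[:3,:3]
    else:
        a=np.array(f['attitude']); f['C']=np.array(f['xyz']); f['R']=rot(a) if a.size==4 else a
    return f
def save(f,n,big=1.5,crop=None):
    im=f['pixels'][:,:,::-1]
    if crop: x0,y0,x1,y1=crop; im=im[y0:y1,x0:x1]
    cv2.imwrite('pics/'+n,cv2.resize(im,None,fx=big,fy=big,interpolation=cv2.INTER_CUBIC))
def w(f,uv,z):
    p=cv2.undistortPoints(np.array(uv,float).reshape(-1,1,2),np.array(f['intrinsics']),np.array(f['dist']))[:,0]
    d=np.c_[p,np.ones(len(p))]@f['R'].T
    return f['C']+d*((z-f['C'][2])/d[:,2])[:,None]
def proj(f,P):
    P=(np.atleast_2d(P)-f['C'])@f['R']
    return cv2.projectPoints(P,np.zeros(3),np.zeros(3),np.array(f['intrinsics']),np.array(f['dist']))[0][:,0]
def st():
    s=status.sense(); print(s['clock'],np.round(s['tool_pos'],4),np.round(rot(s['tcp_rot']),3).tolist(),np.round(s['joint_pos'],2),s['width'],s['gripper_force'],np.round(s['ft_force'],1))
E
python3 - <<'E'
from h import *
import pickle
st();print(manip.tip_reach)
for n in("top","side"):
    f=grab(n);print(n,f['C'],f['R'].round(3).tolist(),np.array(f['intrinsics']).tolist());save(f,n+'0.png');pickle.dump(f,open(n+'0.pkl','wb'))
E
```

```text
pics
0.0 [ 0.2645 -0.6745  0.2474] [[0.931, 0.365, -0.001], [0.365, -0.931, 0.001], [-0.0, -0.002, -1.0]] [ 1.12  0.6  -0.    1.6   0.    0.94 -0.08] 0.9988001500890239 0.0 [-0.5  0.3  0.1]
0.017
top [ 0.27290027 -0.00979737  1.66351962] [[-0.008, -0.983, 0.183], [-1.0, 0.011, 0.013], [-0.015, -0.183, -0.983]] [[427.9624296089357, 0.0, 256.6410655380716], [0.0, 427.9624296089357, 183.1643452269785], [0.0, 0.0, 1.0]]
side [5.66180446e-04 8.83740471e-01 5.96335220e-01] [[-0.842, -0.22, 0.492], [-0.539, 0.367, -0.758], [-0.014, -0.904, -0.428]] [[353.09637641518873, 0.0, 256.4792331064079], [0.0, 353.09637641518873, 192.8918218852877], [0.0, 0.0, 1.0]]
```

View pics/top0.png

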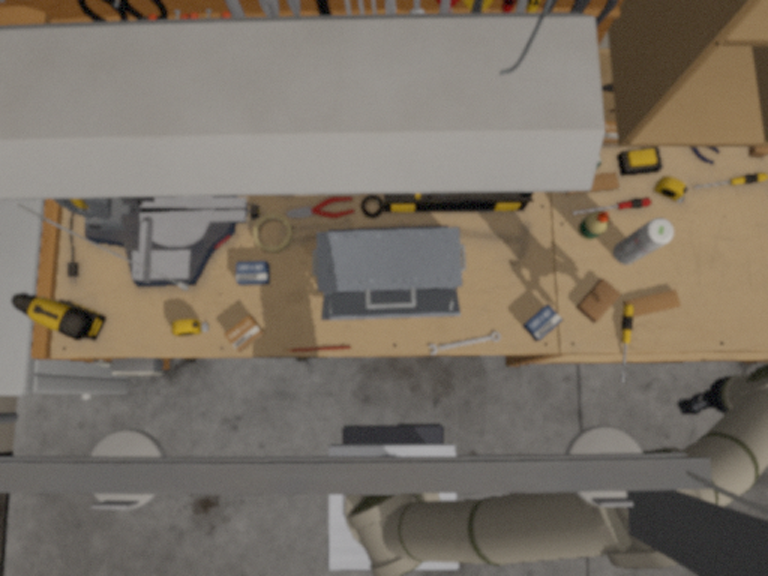

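View pics/side0.png

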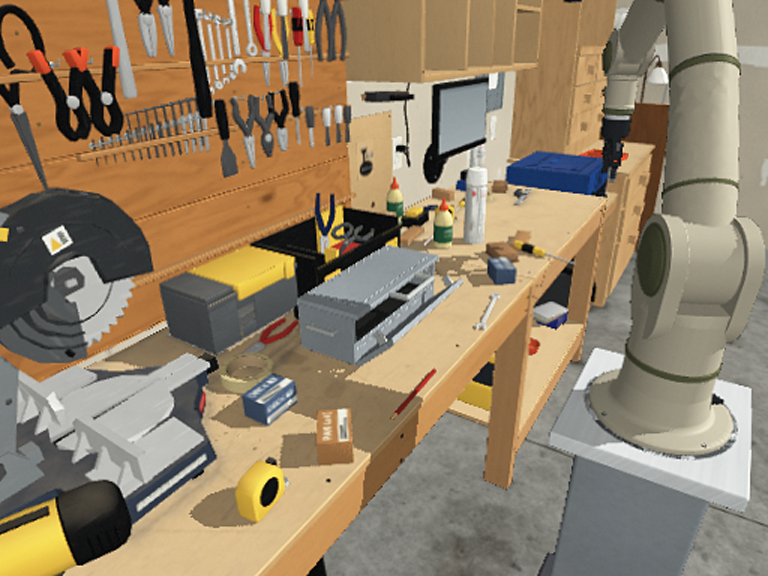

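Run:
```python
from h import *
import pickle
t=pickle.load(open('top0.pkl','rb'));s=pickle.load(open('side0.pkl','rb'))
def c(f,x0,y0,x1,y1,k): return cv2.resize(f['pixels'][y0:y1,x0:x1,::-1],None,fx=k,fy=k,interpolation=cv2.INTER_CUBIC)
a=c(t,130,140,430,245,2.66)[:279]
b=c(s,180,150,380,255,4/1.5)
d=c(s,140,220,290,325,2.66)
b=np.hstack([cv2.resize(b,(440,280)),cv2.resize(d,(358,280))])
cv2.imwrite('pics/c0.png',np.vstack([cv2.resize(a,(798,280)),b]))
```

```text
(no output)
```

View pics/c0.png

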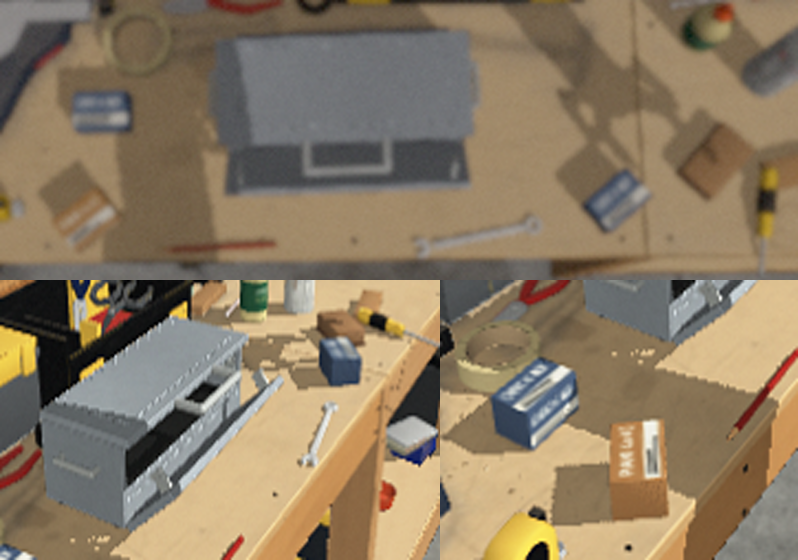

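Run:
```python
from h import *
import pickle
t=pickle.load(open('top0.pkl','rb'))
def W(pts,z):
    p=np.array(pts,float); p=np.c_[130+p[:,0]/2.66-.2,140+p[:,1]/2.667-.2]; return w(t,p,z).round(4)
print('Lblue',W([(73,92),(130,92),(130,129),(73,129),(101.5,110.5)],.045).tolist())
print('orange',W([(50,219),(97,187),(117,212),(68,246)],.045).tolist())
print('Rblue',W([(585,202),(628,170),(650,198),(605,231)],.045).tolist())
print('bar ends',W([(303,171),(392,170)],.119).tolist())
print('lid corners',W([(233,33),(467,32),(472,135),(245,143)],.118).tolist())
print('front rim',W([(227,193),(468,187)],.05).tolist())
print('bench edge',W([(20,261),(640,260)],0).tolist())
```

```text
Lblue [[0.6142, 0.3979, 0.045], [0.6132, 0.3141, 0.045], [0.5586, 0.3127, 0.045], [0.5595, 0.396, 0.045], [0.5863, 0.3551, 0.045]]
orange [[0.4292, 0.4249, 0.045], [0.4747, 0.3583, 0.045], [0.4385, 0.3285, 0.045], [0.3906, 0.3976, 0.045]]
Rblue [[0.4462, -0.34, 0.045], [0.4913, -0.4038, 0.045], [0.4508, -0.4331, 0.045], [0.4047, -0.3665, 0.045]]
bar ends [[0.4848, 0.0586, 0.119], [0.4849, -0.0632, 0.119]]
lid corners [[0.6805, 0.1564, 0.118], [0.678, -0.1714, 0.118], [0.5323, -0.174, 0.118], [0.5245, 0.1385, 0.118]]
front rim [[0.4637, 0.1703, 0.05], [0.4689, -0.1733, 0.05]]
bench edge [[0.3725, 0.4791, 0.0], [0.3658, -0.4253, 0.0]]
```

```bash
cat >> h.py <<'E'
def plan(*targets, s=None):
    """each target (x,y,z,yaw_deg); prints one call's tx,ty,tz,spin per target, starting from now"""
    s=status.sense(); p=np.array(s['tool_pos']); m=rot(s['tcp_rot']); yaw=np.degrees(np.arctan2(m[1,0],m[0,0]))
    for t in targets:
        d=np.array(t[:3])-p; c,q=np.cos(np.radians(yaw)),np.sin(np.radians(yaw))
        tx=d[0]*c+d[1]*q; ty=d[0]*q-d[1]*c; tz=-d[2]; sp=-((t[3]-yaw+180)%360-180)
        print('->',t,':',np.round([tx/.03,ty/.03,tz/.03,sp/8],2).tolist(),'rows>=',round(max(np.linalg.norm(d)/.05,abs(sp)/8.59),1))
        p=np.array(t[:3],float); yaw=t[3]
E
python3 - <<'E'
from h import *
plan((.36,-.45,.25,45),(.44,-.22,.25,68),(.45,0.0,.33,90))
E
```

```text
-> (0.36, -0.45, 0.25, 45) : [5.69, -5.81, -0.08, -2.95] rows>= 4.9
-> (0.44, -0.22, 0.25, 68) : [7.31, -3.54, -0.0, -2.88] rows>= 4.9
-> (0.45, 0.0, 0.33, 90) : [6.92, -2.44, -2.67, -2.75] rows>= 4.7
```

Request:
play_rows(
  increments=[
    [85, 5.69, -5.81, -0.08, -2.95],
    [85, 5.69, -5.81, -0.08, -2.95],
    [85, 5.69, -5.81, -0.08, -2.95],
    [85, 5.69, -5.81, -0.08, -2.95],
    [85, 5.69, -5.81, -0.08, -2.95],
  ],
)

```text
clock: 0.6
tool_pos: [0.3605, -0.4478, 0.2505]
tcp_rot: [-0.0, 0.924, 0.383, 0.0]
ft_force: [1.2, -0.4, 0.6]
width: 0.996
gripper_force: 0.0
```

Request:
play_rows(
  increments=[
    [85, 7.31, -3.54, 0, -2.88],
    [85, 7.31, -3.54, 0, -2.88],
    [85, 7.31, -3.54, 0, -2.88],
    [85, 7.31, -3.54, 0, -2.88],
    [85, 7.31, -3.54, 0, -2.88],
  ],
)

```text
clock: 1.1
tool_pos: [0.4402, -0.2178, 0.2507]
tcp_rot: [-0.0, 0.829, 0.56, 0.0]
ft_force: [1.1, -0.2, 0.0]
width: 1.0
gripper_force: 0.0
```

Request:
play_rows(
  increments=[
    [85, 6.92, -2.44, -2.67, -2.75],
    [85, 6.92, -2.44, -2.67, -2.75],
    [85, 6.92, -2.44, -2.67, -2.75],
    [85, 6.92, -2.44, -2.67, -2.75],
    [85, 6.92, -2.44, -2.67, -2.75],
  ],
)

```text
clock: 1.6
tool_pos: [0.4494, 0.0029, 0.332]
tcp_rot: [0.0, 0.706, 0.708, 0.001]
ft_force: [0.1, -0.5, 0.1]
width: 0.992
gripper_force: 0.0
```

Run:
```python
from h import *
st(); f=grab('wrist'); print(np.round(f['tool_from_camera'],3).tolist()); save(f,'w1.png')
import pickle; pickle.dump(f,open('w1.pkl','wb'))
```

```text
1.6 [0.4494 0.0029 0.332 ] [[-0.004, 1.0, 0.001], [1.0, 0.004, 0.0], [0.0, 0.001, -1.0]] [ 0.3   0.19 -0.51  2.07  0.12  0.9  -0.27] 0.9921351436705471 0.0 [ 0.1 -0.5  0.1]
[[-0.0, -0.955, -0.295, 0.076], [1.0, -0.0, 0.001, -0.001], [-0.001, -0.295, 0.955, -0.126], [0.0, 0.0, 0.0, 1.0]]
```

View pics/w1.png

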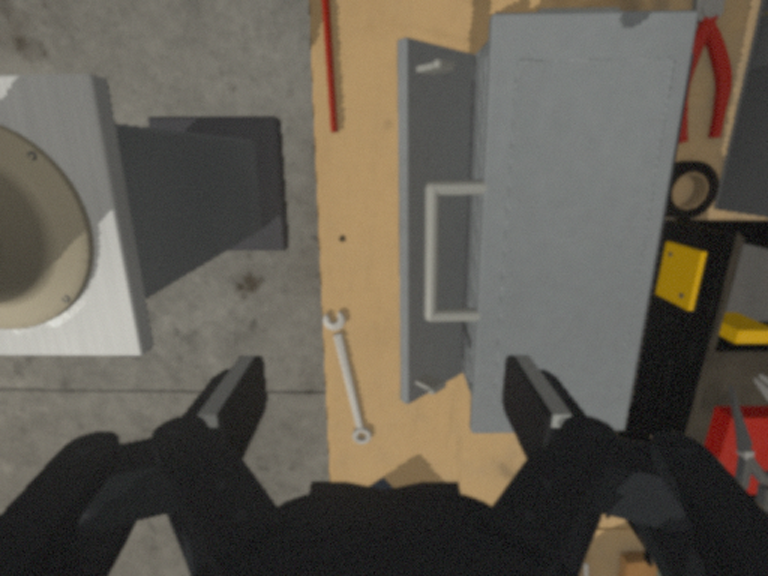

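Run:
```python
from h import *
import pickle; f=pickle.load(open('w1.pkl','rb'))
W=lambda p,z: print(w(f,np.array(p,float)/1.5-.17,z).round(4).tolist())
W([(432,185),(430,318)],.119)
W([(492,12),(697,10),(628,432),(470,432)],.118)
W([(402,40),(403,402)],.045);W([(402,40),(403,402)],.055)
```

```text
[[0.4877, 0.057, 0.119], [0.4903, -0.0584, 0.119]]
[[0.5269, 0.1796, 0.118], [0.6765, 0.1825, 0.118], [0.6903, -0.1793, 0.118], [0.5341, -0.179, 0.118]]
[[0.4648, 0.1789, 0.045], [0.4719, -0.1932, 0.045]]
[[0.4644, 0.1765, 0.055], [0.4713, -0.1866, 0.055]]
```

Run:
```python
from h import *
plan((.4885,0,.20,91.25),(.4885,0,.117,91.25))
for k in (1,2,3):
    v=lambda th: np.array([-.189*np.cos(th)+.006*np.sin(th), .189*np.sin(th)+.006*np.cos(th)])
    ths=np.linspace(0,1.72,16)[5*(k-1):5*k+1]
    print([(float(round((v(t)-v(ths[0]))[0]/.03,2)),float(-round((v(t)-v(ths[0]))[1]/.03,2))) for t in ths[1:]])
```

```text
-> (0.4885, 0, 0.2, 91.25) : [-0.25, 1.27, 4.45, -0.1] rows>= 2.8
-> (0.4885, 0, 0.117, 91.25) : [0.0, 0.0, 2.77, -0.0] rows>= 1.7
[(0.06, -0.72), (0.21, -1.43), (0.44, -2.11), (0.74, -2.77), (1.12, -3.39)]
[(0.44, -0.57), (0.95, -1.08), (1.51, -1.54), (2.12, -1.92), (2.77, -2.24)]
[(0.68, -0.24), (1.39, -0.4), (2.11, -0.47), (2.83, -0.47), (3.54, -0.38)]
```

Request:
play_rows(
  increments=[
    [30, 0, 1.28, 4.33, -0.16],
    [30, 0, 1.28, 4.33, -0.16],
    [30, 0, 1.28, 4.33, -0.16],
    [30, 0, 1.28, 4.33, -0.16],
    [30, 0, 1.28, 4.33, -0.16],
  ],
  squeeze=25,
)

```text
clock: 2.15
tool_pos: [0.4875, -0.0001, 0.2009]
tcp_rot: [-0.001, 0.699, 0.715, -0.001]
ft_force: [-0.2, 0.3, -0.1]
width: 0.354
gripper_force: 0.0
```

Run:
```python
from h import *
st(); f=grab('wrist'); save(f,'w2.png')
import pickle; pickle.dump(f,open('w2.pkl','wb'))
print(proj(f,[(.489,-.055,.119),(.489,.055,.119)])*1.5)
```

```text
2.15 [ 4.875e-01 -1.000e-04  2.009e-01] [[-0.024, 1.0, -0.002], [1.0, 0.024, 0.0], [0.0, -0.002, -1.0]] [ 0.21  0.42 -0.44  2.16  0.3   0.62 -0.41] 0.35385900159556916 0.0 [-0.2  0.3 -0.1]
[[385.33635679 392.22676885]
 [390.7344792  199.642519  ]]
```

View pics/w2.png

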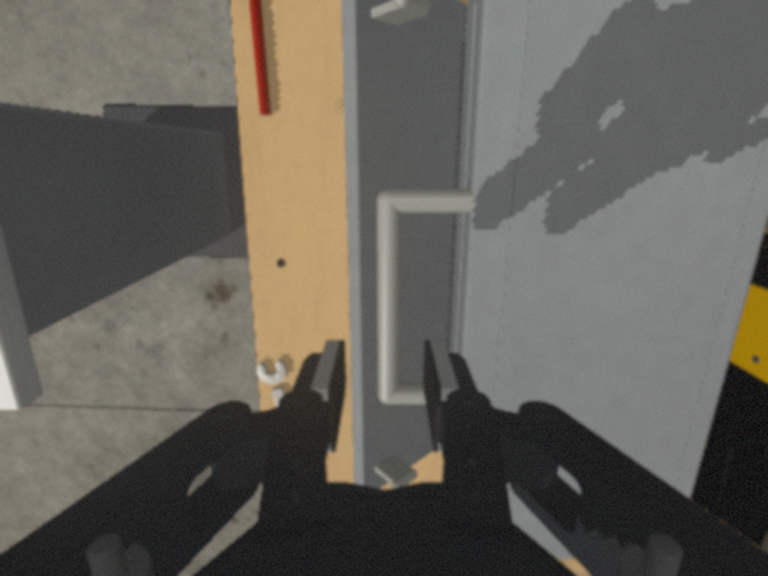

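Request:
play_rows(
  increments=[
    [30, 0, 0, 1.0, 0],
    [30, 0, 0, 2.0, 0],
    [30, 0, 0, 2.77, 0],
    [30, 0, 0, 2.77, 0],
    [30, 0, 0, 2.77, 0],
  ],
)

```text
clock: 2.7
tool_pos: [0.4885, -0.0002, 0.1195]
tcp_rot: [0.001, 0.699, 0.715, 0.001]
ft_force: [0.2, 0.7, 0.4]
width: 0.349
gripper_force: 0.0
```

Request:
play_rows(
  increments=[
    [0, 0, 0, 0, 0],
    [0, 0, 0, 0, 0],
    [0, 0, 0, 0, 0],
    [0, 0, 0, 0, 0],
    [0, 0, 0, 0, 0],
  ],
)

```text
clock: 3.2
tool_pos: [0.4896, -0.0002, 0.1196]
tcp_rot: [0.001, 0.699, 0.715, 0.001]
ft_force: [0.8, -0.4, 11.6]
width: 0.13
gripper_force: 26.2
```

Request:
play_rows(
  increments=[
    [0, 0, 0.06, -0.72, 0],
    [0, 0, 0.21, -1.43, 0],
    [0, 0, 0.44, -2.11, 0],
    [0, 0, 0.74, -2.77, 0],
    [0, 0, 1.12, -3.39, 0],
  ],
)

```text
clock: 3.7
tool_pos: [0.5217, 0.0006, 0.2213]
tcp_rot: [0.0, 0.699, 0.715, 0.0]
ft_force: [4.2, -0.9, -6.2]
width: 0.127
gripper_force: 24.4
```

Request:
play_rows(
  increments=[
    [0, 0, 0.44, -0.57, 0],
    [0, 0, 0.95, -1.08, 0],
    [0, 0, 1.51, -1.54, 0],
    [0, 0, 2.12, -1.92, 0],
    [0, 0, 2.77, -2.24, 0],
  ],
)

```text
clock: 4.2
tool_pos: [0.6032, 0.0024, 0.2895]
tcp_rot: [-0.0, 0.699, 0.715, -0.001]
ft_force: [-5.8, -0.4, 6.4]
width: 0.128
gripper_force: 25.6
```

Request:
play_rows(
  increments=[
    [0, 0, 0.68, -0.24, 0],
    [0, 0, 1.39, -0.4, 0],
    [0, 0, 2.11, -0.47, 0],
    [0, 0, 2.83, -0.47, 0],
    [0, 0, 3.54, -0.38, 0],
  ],
)

```text
clock: 4.7
tool_pos: [0.7112, 0.0049, 0.2999]
tcp_rot: [0.0, 0.699, 0.715, 0.0]
ft_force: [-0.8, 0.0, 0.8]
width: 0.13
gripper_force: 26.6
```

Request:
play_rows(
  increments=[
    [30, 0, 0, 0, 0],
    [30, 0, 0, 0, 0],
    [30, 0, 0, 0, 0],
    [30, 0, 0, -1.5, 0],
    [30, 0, 0, -3, 0],
  ],
)

```text
clock: 5.2
tool_pos: [0.7093, 0.0048, 0.3884]
tcp_rot: [-0.001, 0.699, 0.715, -0.001]
ft_force: [0.8, -0.3, 0.8]
width: 0.35
gripper_force: 0.0
```

Request:
play_rows(
  increments=[
    [85, 3.4, -2.6, -0.2, 0],
    [85, 6.78, -5.2, -0.2, 0.16],
    [85, 6.78, -5.2, -0.2, 0.16],
    [85, 6.78, -5.2, -0.2, 0.16],
    [85, 6.78, -5.2, -0.2, 0.16],
  ],
)

```text
clock: 5.7
tool_pos: [0.5517, 0.2006, 0.3947]
tcp_rot: [0.0, 0.707, 0.707, 0.0]
ft_force: [0.6, 1.4, -1.5]
width: 0.996
gripper_force: 0.0
```

Run:
```python
from h import *
st(); f=grab('wrist'); g=grab('side')
a=f['pixels'];b=g['pixels'];cv2.imwrite('pics/w3.png',cv2.resize(np.hstack([a,b])[:,:,::-1],(800,300),interpolation=cv2.INTER_AREA))
import pickle; pickle.dump(f,open('w3.pkl','wb'))
```

```text
5.7 [0.5517 0.2006 0.3947] [[-0.001, 1.0, 0.001], [1.0, 0.001, -0.0], [-0.0, 0.001, -1.0]] [-0.06  0.34 -0.53  1.72  0.18  1.14 -0.64] 0.9956347252074119 0.0 [ 0.6  1.4 -1.5]
```

View pics/w3.png

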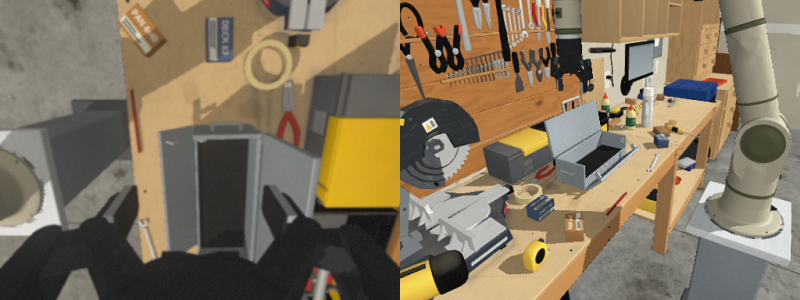

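```bash
cat >> h.py <<'E'
from scipy.optimize import minimize
def fitbox(f,guess,color,base=0.,dims=(.055,.08,.045)):
    """fit (x,y,yaw_deg) of a lying box by silhouette; guess world xyyaw"""
    def hull(p):
        c,s=np.cos(np.radians(p[2])),np.sin(np.radians(p[2]))
        P=[(p[0]+c*a-s*b,p[1]+s*a+c*b,base+z) for a in(-dims[0]/2,dims[0]/2) for b in(-dims[1]/2,dims[1]/2) for z in(0,dims[2])]
        return cv2.convexHull(proj(f,P).astype(np.float32))[:,0]
    hsv=cv2.cvtColor(f['pixels'],cv2.COLOR_RGB2HSV)
    m=cv2.inRange(hsv,(100,70,20),(125,255,255)) if color=='blue' else cv2.inRange(hsv,(3,125,40),(15,255,255))
    near=np.zeros_like(m); h=hull(guess); c=h.mean(0); cv2.fillConvexPoly(near,np.int32(c+(h-c)*2.2),255)
    m=cv2.morphologyEx(m&near,cv2.MORPH_OPEN,np.ones((2,2)))
    n,l,stt,_=cv2.connectedComponentsWithStats(cv2.morphologyEx(m,cv2.MORPH_CLOSE,np.ones((9,9))))
    if n<2: print('nothing'); return None
    k=1+np.argmax(stt[1:,4]); q=cv2.convexHull(cv2.findContours(np.uint8(l==k),cv2.RETR_EXTERNAL,cv2.CHAIN_APPROX_NONE)[0][0])[:,0].astype(np.float32)
    def cost(p):
        h=hull(p); i=cv2.intersectConvexConvex(h,q)[0]; u=cv2.contourArea(h)+cv2.contourArea(q)-i; return -i/u
    best=None
    for dy in(-20,0,20):
        M=cv2.moments(q); g=[guess[0],guess[1],guess[2]+dy]
        r=minimize(cost,g,method='Nelder-Mead',options=dict(initial_simplex=[g,[g[0]+.02,g[1],g[2]],[g[0],g[1]+.02,g[2]],[g[0],g[1],g[2]+10]],xatol=1e-5,fatol=1e-5,maxiter=600))
        if best is None or r.fun<best.fun: best=r
    print(color,best.x.round(4),'IoU',round(-best.fun,3)); return best.x
E
python3 - <<'E'
from h import *
import pickle; f=pickle.load(open('w3.pkl','rb')); t=pickle.load(open('top0.pkl','rb'));s=pickle.load(open('side0.pkl','rb'))
for i in (f,t,s):
    fitbox(i,(.586,.355,1),'blue'); fitbox(i,(.433,.377,33),'orange')
    if i is not f: fitbox(i,(.448,-.386,33),'blue')
W=lambda p,z: print(w(f,np.array(p,float)*1.28,z).round(4).tolist())
W([(198,136),(255,136),(243,250)],.112)
E
```

```text
nothing
orange [ 0.4329  0.3693 41.31  ] IoU 0.068
nothing
nothing
nothing
blue [ 0.5912  0.3533 15.7075] IoU 0.794
orange [ 0.4307  0.3716 38.1011] IoU 0.885
blue [ 0.4502 -0.398  32.5185] IoU 0.665
[[0.5478, 0.1733, 0.112], [0.6604, 0.1734, 0.112], [0.6537, -0.1043, 0.112]]
```

Colour ranges need tuning; sample the pixels.

Run:
```python
from h import *
import pickle; f=pickle.load(open('w3.pkl','rb'))
hsv=cv2.cvtColor(f['pixels'],cv2.COLOR_RGB2HSV)
for n,(x,y,z) in dict(b=(.586,.355,.045),o=(.433,.377,.045),bench=(.5,.3,0),chest=(.608,.05,.04)).items():
    u,v=proj(f,(x,y,z))[0].astype(int); print(n,u,v,hsv[max(v,0):v+1,u-14:u+15:4].reshape(-1,3).tolist(), hsv[max(v-12,0):v+13:4,u].tolist())
```

```text
b 277 52 [[17, 44, 93], [30, 12, 110], [23, 37, 118], [23, 35, 123], [107, 48, 85], [111, 40, 89], [36, 10, 122], [100, 7, 105]] [[30, 13, 116], [35, 13, 117], [21, 21, 121], [27, 21, 123], [24, 21, 121], [23, 17, 120], [21, 15, 122]]
o 179 36 [[23, 36, 142], [22, 35, 138], [18, 68, 203], [15, 153, 173], [15, 154, 175], [17, 78, 207], [18, 64, 215], [16, 152, 174]] [[16, 105, 196], [17, 96, 200], [16, 100, 191], [15, 157, 174], [15, 147, 172], [19, 56, 214], [23, 38, 189]]
bench 227 90 [[18, 106, 140], [19, 100, 140], [19, 104, 142], [18, 102, 140], [18, 103, 143], [18, 102, 145], [18, 103, 146], [17, 105, 161]] [[18, 104, 142], [18, 106, 144], [16, 103, 141], [17, 107, 140], [17, 104, 145], [17, 103, 158], [18, 107, 198]]
chest 285 227 [[0, 6, 46], [0, 10, 51], [45, 20, 51], [30, 17, 44], [18, 26, 49], [60, 10, 50], [30, 17, 46], [53, 21, 49]] [[120, 6, 42], [36, 27, 47], [10, 16, 49], [30, 11, 45], [40, 17, 46], [20, 17, 45], [60, 6, 43]]
```

```bash
python3 - <<'E'
s=open('h.py').read()
a=s.index("    m=cv2.inRange(hsv,(100"); b=s.index("    near=")
s=s[:a]+"    hsv=cv2.cvtColor(cv2.medianBlur(f['pixels'],3),cv2.COLOR_RGB2HSV); m=255-cv2.inRange(hsv,(12,86,30),(23,135,255))\n"+s[b:]
s=s.replace("(h-c)*2.2","(h-c)*1.7").replace("np.ones((2,2))","np.ones((3,3))").replace("np.ones((9,9))","np.ones((5,5))")
open('h.py','w').write(s)
E
python3 - <<'E'
from h import *
import pickle; f=pickle.load(open('w3.pkl','rb')); t=pickle.load(open('top0.pkl','rb'));s=pickle.load(open('side0.pkl','rb'))
for i in (f,t,s):
    fitbox(i,(.586,.355,1),'blue'); fitbox(i,(.433,.377,33),'orange')
    if i is not f: fitbox(i,(.448,-.386,33),'blue')
E
```

```text
blue [0.5912 0.3589 1.7402] IoU 0.969
orange [ 0.4135  0.385  52.0636] IoU 0.698
blue [0.5892 0.3601 2.736 ] IoU 0.89
orange [ 0.3996  0.3812 23.0802] IoU 0.499
blue [ 0.4505 -0.3888 48.9967] IoU 0.661
blue [0.5921 0.354  2.5463] IoU 0.941
orange [ 0.4341  0.37   38.1424] IoU 0.893
blue [  0.4405  -0.396  -20.5402] IoU 0.685
```

Run:
```python
from h import *
plan((.591,.366,.20,92),(.591,.366,.024,92))
```

```text
-> (0.591, 0.366, 0.2, 92) : [5.32, 1.48, 6.52, -0.17] rows>= 5.1
-> (0.591, 0.366, 0.024, 92) : [0.0, 0.0, 5.87, 0.0] rows>= 3.5
```

Request:
play_rows(
  increments=[
    [76, 5.32, 1.48, 6.5, -0.17],
    [76, 5.32, 1.48, 6.5, -0.17],
    [76, 5.32, 1.48, 6.5, -0.17],
    [76, 5.32, 1.48, 6.5, -0.17],
    [76, 5.32, 1.48, 6.5, -0.17],
  ],
  squeeze=50,
)

```text
clock: 6.3
tool_pos: [0.5974, 0.3562, 0.2026]
tcp_rot: [0.0, 0.698, 0.716, 0.0]
ft_force: [1.2, -0.8, 1.1]
width: 0.893
gripper_force: 0.0
```

Request:
play_rows(
  increments=[
    [76, 0, 0, 0, 0],
  ],
)

```text
clock: 6.4
tool_pos: [0.5944, 0.3585, 0.1978]
tcp_rot: [-0.002, 0.697, 0.717, -0.003]
ft_force: [-1.0, -0.0, -0.7]
width: 0.892
gripper_force: 0.0
```

Run:
```python
from h import *
st(); f=grab('wrist'); save(f,'w4.png'); fitbox(f,(.591,.3585,2),'b')
import pickle; pickle.dump(f,open('w4.pkl','wb'))
plan((.591,.366,.024,92))
```

```text
6.4 [0.5944 0.3585 0.1978] [[-0.03, 1.0, -0.007], [1.0, 0.03, -0.002], [-0.001, -0.007, -1.0]] [-0.34  0.65 -0.46  1.69  0.35  0.88 -0.92] 0.8921053759401559 0.0 [-1.  -0.  -0.7]
b [0.5909 0.3584 1.6354] IoU 0.981
-> (0.591, 0.366, 0.024, 92) : [0.31, -0.14, 5.89, -0.05] rows>= 3.5
```

View pics/w4.png

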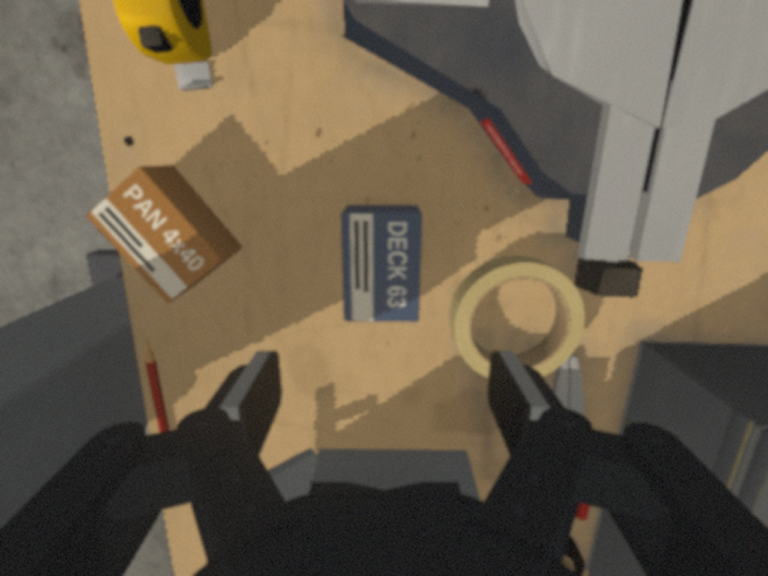

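Request:
play_rows(
  increments=[
    [76, 0, 0, 1.5, 0],
    [76, 0, 0, 1.5, 0],
    [76, 0, 0, 1.5, 0],
    [76, 0, 0, 1.5, 0],
  ],
)

```text
clock: 6.85
tool_pos: [0.5983, 0.3556, 0.1612]
tcp_rot: [0.0, 0.699, 0.715, 0.001]
ft_force: [-0.2, 0.2, 0.4]
width: 0.891
gripper_force: 0.0
```

Run:
```python
from h import *
st()
plan((.591,.366,.024,91.8))
```

```text
6.85 [0.5983 0.3556 0.1612] [[-0.024, 1.0, 0.003], [1.0, 0.024, 0.001], [0.001, 0.003, -1.0]] [-0.35  0.69 -0.44  1.73  0.38  0.81 -0.94] 0.8906069359514224 0.0 [-0.2  0.2  0.4]
-> (0.591, 0.366, 0.024, 91.8) : [0.35, -0.23, 4.57, -0.05] rows>= 2.8
```

Request:
play_rows(
  increments=[
    [76, 0.35, -0.23, 1.3, -0.05],
    [76, 0.35, -0.23, 2.6, -0.05],
    [76, 0.35, -0.23, 3.9, -0.05],
    [76, 0.35, -0.23, 4.57, -0.05],
    [76, 0.35, -0.23, 4.57, -0.05],
  ],
)

```text
clock: 7.35
tool_pos: [0.5898, 0.3653, 0.0204]
tcp_rot: [-0.0, 0.696, 0.718, -0.001]
ft_force: [0.5, -0.2, 0.0]
width: 0.889
gripper_force: 0.0
```

Request:
play_rows(
  increments=[
    [0, 0, 0, 0, 0],
    [0, 0, 0, 0, 0],
    [0, 0, 0, 0, 0],
    [0, 0, 0, 0, 0],
    [0, 0, 0, 0, 0],
  ],
)

```text
clock: 7.85
tool_pos: [0.5915, 0.3668, 0.024]
tcp_rot: [0.0, 0.696, 0.718, 0.002]
ft_force: [-0.4, -1.0, 7.8]
width: 0.641
gripper_force: 54.6
```

Request:
play_rows(
  increments=[
    [0, 0, 0, -1, 0],
    [0, 0, 0, -2.5, 0],
    [0, 0, 0, -4, 0],
    [0, 0, 0, -5.5, 0],
    [0, 0, 0, -6.5, 0],
  ],
)

```text
clock: 8.35
tool_pos: [0.5907, 0.3664, 0.221]
tcp_rot: [0.0, 0.696, 0.718, 0.002]
ft_force: [0.5, -0.1, -3.6]
width: 0.639
gripper_force: 54.5
```

Run:
```python
from h import *
st()
plan((.60,.22,.24,56),(.606,.097,.20,22),(.606,.097,.20,1.25))
```

```text
8.35 [0.5907 0.3664 0.221 ] [[-0.032, 0.999, 0.003], [0.999, 0.032, 0.002], [0.002, 0.004, -1.0]] [-0.34  0.63 -0.47  1.68  0.35  0.91 -0.92] 0.6388511398573054 54.50695037841797 [ 0.5 -0.1 -3.6]
-> (0.6, 0.22, 0.24, 56) : [-4.89, 0.16, -0.63, 4.48] rows>= 4.2
-> (0.606, 0.097, 0.2, 22) : [-3.29, 2.46, 1.33, 4.25] rows>= 4.0
-> (0.606, 0.097, 0.2, 1.25) : [0.0, 0.0, -0.0, 2.59] rows>= 2.4
```

Request:
play_rows(
  increments=[
    [0, -4.89, 0.16, -0.63, 4.48],
    [0, -4.89, 0.16, -0.63, 4.48],
    [0, -4.89, 0.16, -0.63, 4.48],
    [0, -4.89, 0.16, -0.63, 4.48],
    [0, -4.89, 0.16, -0.63, 4.48],
  ],
)

```text
clock: 8.85
tool_pos: [0.6, 0.2177, 0.2367]
tcp_rot: [0.0, 0.884, 0.467, 0.001]
ft_force: [0.5, 1.0, -1.8]
width: 0.637
gripper_force: 54.4
```

Request:
play_rows(
  increments=[
    [0, -3.14, 2.68, 1.33, 4.25],
    [0, -3.14, 2.68, 1.33, 4.25],
    [0, -3.14, 2.68, 1.33, 4.25],
    [0, -3.14, 2.68, 1.33, 4.25],
    [0, -3.14, 2.68, 1.33, 4.25],
  ],
)

```text
clock: 9.35
tool_pos: [0.6135, 0.0975, 0.1953]
tcp_rot: [-0.0, 0.982, 0.191, -0.0]
ft_force: [0.5, 0.5, -2.8]
width: 0.639
gripper_force: 54.3
```

Request:
play_rows(
  increments=[
    [0, 0, 0, 0, 2.6],
    [0, 0, 0, 0, 2.6],
    [0, 0, 0, 0, 2.6],
    [0, 0, 0, 0, 2.6],
    [0, 0, 0, 0, 2.6],
  ],
)

```text
clock: 9.85
tool_pos: [0.6135, 0.0984, 0.1956]
tcp_rot: [-0.0, 1.0, 0.014, 0.0]
ft_force: [0.4, 0.5, -3.9]
width: 0.632
gripper_force: 54.2
```

Run:
```python
from h import *
st()
f=grab('wrist'); g=grab('side')
cv2.imwrite('pics/w5.png',cv2.resize(np.hstack([f['pixels'],g['pixels']])[:,:,::-1],(800,300),interpolation=cv2.INTER_AREA))
plan((.614,.097,.13,1.25),(.614,.097,.067,1.25))
```

```text
9.85 [0.6135 0.0984 0.1956] [[1.0, 0.029, 0.0], [0.029, -1.0, 0.001], [0.0, -0.001, -1.0]] [-0.22  0.54 -0.05  1.89  0.04  0.71 -1.83] 0.6321081174128043 54.24913465976715 [ 0.4  0.5 -3.9]
-> (0.614, 0.097, 0.13, 1.25) : [0.02, 0.02, 2.18, 0.03] rows>= 1.3
-> (0.614, 0.097, 0.067, 1.25) : [0.0, 0.0, 2.1, -0.0] rows>= 1.3
```

View pics/w5.png

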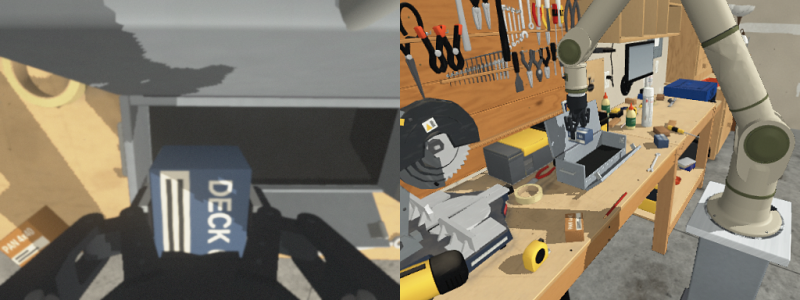

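Request:
play_rows(
  increments=[
    [0, -0.53, 0.03, 0, -4.49],
    [0, -0.53, 0.03, 0, -4.49],
    [0, -0.53, 0.03, 0, -4.49],
    [0, -0.53, 0.03, 0, -4.49],
    [0, -0.53, 0.03, 0, -4.49],
  ],
)

```text
clock: 10.45
tool_pos: [0.5978, 0.0952, 0.1954]
tcp_rot: [-0.0, 0.947, 0.32, 0.0]
ft_force: [-1.0, 0.8, -3.4]
width: 0.637
gripper_force: 54.6
```

Request:
play_rows(
  increments=[
    [0, 0, 0, 0, -4.49],
    [0, 0, 0, 0, -4.49],
    [0, 0, 0, 0, -4.49],
    [0, 0, 0, 0, -4.49],
    [0, 0, 0, 0, -4.49],
  ],
)

```text
clock: 10.95
tool_pos: [0.5978, 0.0951, 0.1952]
tcp_rot: [-0.0, 0.803, 0.595, 0.0]
ft_force: [-0.5, -0.4, -3.4]
width: 0.634
gripper_force: 54.6
```

Request:
play_rows(
  increments=[
    [0, 0, 0, 0, -4.49],
    [0, 0, 0, 0, -4.49],
    [0, 0, 0, 0, -4.49],
    [0, 0, 0, 0, -4.49],
    [0, 0, 0, 0, -4.49],
  ],
)

```text
clock: 11.45
tool_pos: [0.5977, 0.095, 0.1951]
tcp_rot: [-0.0, 0.582, 0.813, -0.0]
ft_force: [0.2, -0.6, -3.6]
width: 0.634
gripper_force: 54.6
```

Request:
play_rows(
  increments=[
    [0, 0, 0, 0, -4.49],
    [0, 0, 0, 0, -4.49],
    [0, 0, 0, 0, -4.49],
    [0, 0, 0, 0, -4.49],
    [0, 0, 0, 0, -4.49],
  ],
)

```text
clock: 11.95
tool_pos: [0.5976, 0.095, 0.195]
tcp_rot: [-0.0, 0.303, 0.953, -0.0]
ft_force: [0.1, -0.5, -2.6]
width: 0.635
gripper_force: 54.6
```

Request:
play_rows(
  increments=[
    [0, 0, 0, 0, -4.49],
    [0, 0, 0, 0, -4.49],
    [0, 0, 0, 0, -4.49],
    [0, 0, 0, 0, -4.49],
    [0, 0, 0, 0, -4.49],
  ],
)

```text
clock: 12.45
tool_pos: [0.5976, 0.0951, 0.1949]
tcp_rot: [-0.001, -0.005, 1.0, 0.0]
ft_force: [-0.3, -0.6, -2.9]
width: 0.638
gripper_force: 54.6
```

Run:
```python
from h import *
st()
f=grab('wrist'); save(f,'w6.png',1.2)
import pickle; pickle.dump(f,open('w6.pkl','wb'))
plan((.598,.097,.12,181.25),(.598,.097,.067,181.25))
```

```text
12.45 [0.5976 0.0951 0.1949] [[-1.0, -0.01, -0.001], [-0.01, 1.0, 0.0], [0.001, 0.0, -1.0]] [ 0.33  0.68 -0.91  1.89  0.68  0.91  0.67] 0.6381992212610129 54.610413908958435 [-0.3 -0.6 -2.9]
-> (0.598, 0.097, 0.12, 181.25) : [-0.01, 0.06, 2.5, -0.09] rows>= 1.5
-> (0.598, 0.097, 0.067, 181.25) : [-0.0, 0.0, 1.77, -0.0] rows>= 1.1
```

View pics/w6.png

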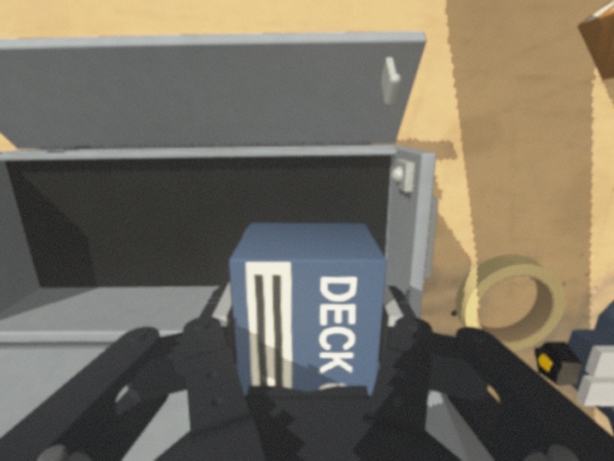

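Run:
```python
from h import *
import pickle; f=pickle.load(open('w6.pkl','rb'))
W=lambda p,z: print(w(f,np.array(p,float)/1.2-.1,z).round(4).tolist())
W([(435,152),(418,150)],.112)   # outer front top corner of left wall
W([(0,158),(394,150)],.052)  # sill
W([(388,160),(36,284)],.04)   # floor corners
W([(0,336),(180,334)],.112) # back wall top
```

```text
[[0.5368, 0.1747, 0.112], [0.5357, 0.1639, 0.112]]
[[0.549, -0.1555, 0.052], [0.5399, 0.1645, 0.052]]
[[0.5491, 0.1632, 0.04], [0.6688, -0.1635, 0.04]]
[[0.6751, -0.1355, 0.112], [0.6712, 0.0012, 0.112]]
```

Request:
play_rows(
  increments=[
    [0, 0, 0, 1, -0.1],
    [0, 0, 0, 2, -0.1],
    [0, 0, 0, 3, -0.1],
    [0, 0, 0, 3.9, -0.1],
    [0, 0, 0, 4.27, -0.1],
  ],
)

```text
clock: 13.0
tool_pos: [0.5967, 0.0948, 0.065]
tcp_rot: [-0.001, -0.011, 1.0, -0.001]
ft_force: [0.6, 0.4, -2.9]
width: 0.637
gripper_force: 54.3
```

Request:
play_rows(
  increments=[
    [0, 0, 0, 0, 0],
    [74, 0, 0, 0, 0],
    [74, 0, 0, 0, 0],
    [74, 0, 0, 0, 0],
    [74, 0, 0, 0, 0],
  ],
)

```text
clock: 13.5
tool_pos: [0.5982, 0.0952, 0.0681]
tcp_rot: [0.001, -0.013, 1.0, 0.0]
ft_force: [0.4, -0.6, 0.7]
width: 0.867
gripper_force: 0.0
```

Request:
play_rows(
  increments=[
    [74, 0, 0, -1, 0],
    [74, 0, 0, -2.5, 0],
    [74, 0, 0, -4, 0],
    [74, 0, 0, -5.5, 0],
    [74, 0, 0, -6, 0],
  ],
)

```text
clock: 14.0
tool_pos: [0.5989, 0.0964, 0.2521]
tcp_rot: [0.003, -0.014, 1.0, 0.001]
ft_force: [0.1, 0.6, -0.3]
width: 0.868
gripper_force: 0.0
```

Run:
```python
from h import *
st()
plan((.53,.28,.26,150),(.44,.32,.26,128))
```

```text
14.0 [0.5989 0.0964 0.2521] [[-1.0, -0.027, 0.006], [-0.027, 1.0, 0.001], [-0.006, 0.001, -1.0]] [ 0.37  0.62 -0.97  1.84  0.61  1.    0.75] 0.8680561639426612 0.0 [ 0.1  0.6 -0.3]
-> (0.53, 0.28, 0.26, 150) : [2.13, 6.18, -0.26, 3.95] rows>= 3.9
-> (0.44, 0.32, 0.26, 128) : [3.26, -0.35, -0.0, 2.75] rows>= 2.6
```

Request:
play_rows(
  increments=[
    [80, 2.13, 6.18, -0.26, 3.95],
    [80, 2.13, 6.18, -0.26, 3.95],
    [80, 2.13, 6.18, -0.26, 3.95],
    [80, 2.13, 6.18, -0.26, 3.95],
    [80, 2.13, 6.18, -0.26, 3.95],
  ],
)

```text
clock: 14.5
tool_pos: [0.5248, 0.2867, 0.2566]
tcp_rot: [-0.0, 0.256, 0.967, 0.002]
ft_force: [0.0, 0.4, -0.1]
width: 0.936
gripper_force: 0.0
```

Request:
play_rows(
  increments=[
    [80, 3.26, -0.35, 0, 2.75],
    [80, 3.26, -0.35, 0, 2.75],
    [80, 3.26, -0.35, 0, 2.75],
    [80, 3.26, -0.35, 0, 2.75],
    [80, 3.26, -0.35, 0, 2.75],
  ],
)

```text
clock: 15.0
tool_pos: [0.4396, 0.318, 0.255]
tcp_rot: [0.0, 0.438, 0.899, -0.0]
ft_force: [0.8, -0.4, 0.6]
width: 0.938
gripper_force: 0.0
```

Run:
```python
from h import *
st()
f=grab('wrist'); save(f,'w7.png',1.2)
import pickle; pickle.dump(f,open('w7.pkl','wb'))
fitbox(f,(.4315,.3715,38),'o')
```

```text
15.0 [0.4396 0.318  0.255 ] [[-0.617, 0.787, 0.001], [0.787, 0.617, -0.001], [-0.001, 0.0, -1.0]] [-0.2   0.46 -0.73  1.98  0.41  0.85 -0.5 ] 0.9382506420785278 0.0 [ 0.8 -0.4  0.6]
o [ 0.4331  0.3743 38.3161] IoU 0.923
```

View pics/w7.png

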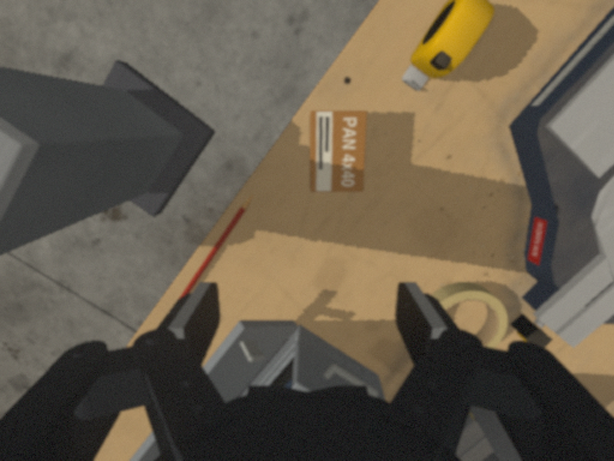

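Run:
```python
from h import *
import pickle; f=pickle.load(open('w7.pkl','rb'))
p=w(f,np.array([(310,111),(366,111),(365,192),(310,192)],float)/1.2-.1,.045);print(p.round(4).tolist(),p.mean(0),np.linalg.norm(np.diff(p,axis=0),axis=1))
print(np.degrees(np.arctan2(*(p[0]-p[3])[1::-1])))
plan((p.mean(0)[0],p.mean(0)[1],.11,128),(p.mean(0)[0],p.mean(0)[1],.024,128))
```

```text
[[0.3868, 0.3896, 0.045], [0.4295, 0.4232, 0.045], [0.4811, 0.3624, 0.045], [0.4361, 0.3271, 0.045]] [0.43337305 0.37555585 0.045     ] [0.05429428 0.07973068 0.05722619]
128.21292885509828
-> (np.float64(0.4333730549368963), np.float64(0.37555584729754626), 0.11, 128) : [1.65, 1.02, 4.83, 0.0] rows>= 3.1
-> (np.float64(0.4333730549368963), np.float64(0.37555584729754626), 0.024, 128) : [0.0, 0.0, 2.87, 0.0] rows>= 1.7
```

Request:
play_rows(
  increments=[
    [80, 1.65, 1.02, 4.83, 0],
    [80, 1.65, 1.02, 4.83, 0],
    [80, 1.65, 1.02, 4.83, 0],
    [80, 1.65, 1.02, 4.83, 0],
    [80, 1.65, 1.02, 4.83, 0],
  ],
)

```text
clock: 15.55
tool_pos: [0.4323, 0.376, 0.1089]
tcp_rot: [-0.001, 0.438, 0.899, -0.001]
ft_force: [-0.8, 0.1, 0.4]
width: 0.934
gripper_force: 0.0
```

Request:
play_rows(
  increments=[
    [80, 0, 0, 1.2, 0],
    [80, 0, 0, 2.2, 0],
    [80, 0, 0, 2.87, 0],
    [80, 0, 0, 2.87, 0],
    [80, 0, 0, 2.87, 0],
  ],
)

```text
clock: 16.05
tool_pos: [0.4337, 0.3764, 0.0258]
tcp_rot: [0.001, 0.439, 0.899, 0.001]
ft_force: [-0.5, -0.6, 0.4]
width: 0.936
gripper_force: 0.0
```

Request:
play_rows(
  increments=[
    [0, 0, 0, 0, 0],
    [0, 0, 0, 0, 0],
    [0, 0, 0, 0, 0],
    [0, 0, 0, 0, 0],
    [0, 0, 0, 0, 0],
  ],
)

```text
clock: 16.55
tool_pos: [0.4333, 0.3766, 0.0259]
tcp_rot: [0.001, 0.439, 0.899, 0.001]
ft_force: [0.3, -1.8, 10.7]
width: 0.64
gripper_force: 52.1
```

Request:
play_rows(
  increments=[
    [0, 0, 0, -1, 0],
    [0, 0, 0, -2.5, 0],
    [0, 0, 0, -4, 0],
    [0, 0, 0, -5.5, 0],
    [0, 0, 0, -6.5, 0],
  ],
)

```text
clock: 17.05
tool_pos: [0.4325, 0.3766, 0.2227]
tcp_rot: [0.001, 0.438, 0.899, 0.001]
ft_force: [0.4, 0.5, -3.6]
width: 0.639
gripper_force: 56.2
```

Run:
```python
from h import *
st()
plan((.50,.20,.24,160),(.608,0,.20,181.5),(.608,0,.067,181.5))
```

```text
17.05 [0.4325 0.3766 0.2227] [[-0.615, 0.788, 0.002], [0.788, 0.615, 0.002], [0.0, 0.003, -1.0]] [-0.33  0.53 -0.7   1.95  0.47  0.82 -0.63] 0.6385943814145683 56.20401442050934 [ 0.4  0.5 -3.6]
-> (0.5, 0.2, 0.24, 160) : [-6.02, -1.85, -0.58, -4.0] rows>= 3.8
-> (0.608, 0, 0.2, 181.5) : [-5.66, -5.03, 1.33, -2.69] rows>= 4.6
-> (0.608, 0, 0.067, 181.5) : [-0.0, 0.0, 4.43, -0.0] rows>= 2.7
```

Request:
play_rows(
  increments=[
    [0, -6.02, -1.85, -0.58, -4],
    [0, -6.02, -1.85, -0.58, -4],
    [0, -6.02, -1.85, -0.58, -4],
    [0, -6.02, -1.85, -0.58, -4],
    [0, -6.02, -1.85, -0.58, -4],
  ],
)

```text
clock: 17.55
tool_pos: [0.502, 0.1921, 0.2361]
tcp_rot: [0.0, 0.177, 0.984, -0.002]
ft_force: [-0.5, 1.1, -3.7]
width: 0.634
gripper_force: 56.0
```

Request:
play_rows(
  increments=[
    [0, -5.66, -5.03, 1.33, -2.69],
    [0, -5.66, -5.03, 1.33, -2.69],
    [0, -5.66, -5.03, 1.33, -2.69],
    [0, -5.66, -5.03, 1.33, -2.69],
    [0, -5.66, -5.03, 1.33, -2.69],
  ],
)

```text
clock: 18.05
tool_pos: [0.6085, -0.0046, 0.1956]
tcp_rot: [-0.001, -0.011, 1.0, -0.001]
ft_force: [-0.5, 0.3, -4.4]
width: 0.639
gripper_force: 55.9
```

Run:
```python
from h import *
st()
f=grab('wrist'); save(f,'w8.png',1.2)
import pickle; pickle.dump(f,open('w8.pkl','wb'))
plan((.608,0,.069,181.5))
```

```text
18.05 [ 0.6085 -0.0046  0.1956] [[-1.0, -0.022, -0.001], [-0.022, 1.0, -0.002], [0.001, -0.002, -1.0]] [ 0.51  0.69 -0.94  1.88  0.69  0.93  0.83] 0.6386189574230907 55.897430777549744 [-0.5  0.3 -4.4]
-> (0.608, 0, 0.069, 181.5) : [0.07, 0.31, 4.18, -0.07] rows>= 2.5
```

View pics/w8.png

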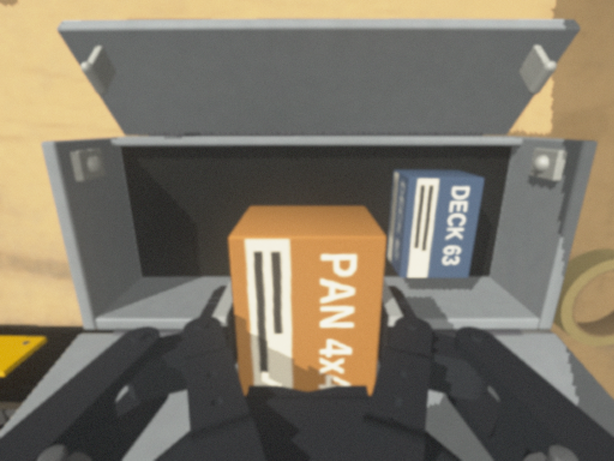

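Request:
play_rows(
  increments=[
    [0, 0.05, 0.2, 1, -0.07],
    [0, 0.05, 0.2, 2, -0.07],
    [0, 0.05, 0.2, 3, -0.07],
    [0, 0.05, 0.2, 3.9, -0.07],
    [0, 0.05, 0.2, 4.2, -0.07],
  ],
)

```text
clock: 18.6
tool_pos: [0.6046, 0.0061, 0.0686]
tcp_rot: [-0.002, -0.018, 1.0, -0.0]
ft_force: [-0.4, 0.0, -4.0]
width: 0.634
gripper_force: 55.8
```

Request:
play_rows(
  increments=[
    [0, 0, 0, 0, 0],
    [74, 0, 0, 0, 0],
    [74, 0, 0, 0, 0],
    [74, 0, 0, 0, 0],
    [74, 0, 0, 0, 0],
  ],
)

```text
clock: 19.1
tool_pos: [0.6065, 0.006, 0.0715]
tcp_rot: [0.001, -0.018, 1.0, -0.0]
ft_force: [0.3, -0.5, -1.1]
width: 0.867
gripper_force: 0.0
```

Request:
play_rows(
  increments=[
    [74, 0, 0, -1, 0],
    [74, 0, 0, -2.5, 0],
    [74, 0, 0, -4, 0],
    [74, 0, 0, -5.5, 0],
    [74, 0, 0, -6, 0],
  ],
)

```text
clock: 19.6
tool_pos: [0.6074, 0.007, 0.2555]
tcp_rot: [0.003, -0.018, 1.0, 0.0]
ft_force: [0.8, 0.9, 0.1]
width: 0.866
gripper_force: 0.0
```

Run:
```python
from h import *
st()
plan((.53,-.17,.26,150),(.47,-.30,.26,123))
```

```text
19.6 [0.6074 0.007  0.2555] [[-0.999, -0.036, 0.006], [-0.036, 0.999, 0.001], [-0.006, 0.0, -1.0]] [ 0.53  0.63 -0.99  1.83  0.62  1.02  0.89] 0.8662484618430837 0.0 [0.8 0.9 0.1]
-> (0.53, -0.17, 0.26, 150) : [2.79, -5.8, -0.15, 4.01] rows>= 3.9
-> (0.47, -0.3, 0.26, 123) : [-0.43, -4.75, -0.0, 3.38] rows>= 3.1
```

Request:
play_rows(
  increments=[
    [80, 2.79, -5.8, -0.15, 4.01],
    [80, 2.79, -5.8, -0.15, 4.01],
    [80, 2.79, -5.8, -0.15, 4.01],
    [80, 2.79, -5.8, -0.15, 4.01],
    [80, 2.79, -5.8, -0.15, 4.01],
  ],
)

```text
clock: 20.1
tool_pos: [0.5256, -0.1774, 0.2544]
tcp_rot: [-0.001, 0.265, 0.964, -0.002]
ft_force: [0.5, -0.9, 0.1]
width: 0.936
gripper_force: 0.0
```

Run:
```python
from h import *
st()
plan((.48,-.32,.26,130),(.49,-.447,.26,125))
```

```text
20.1 [ 0.5256 -0.1774  0.2544] [[-0.86, 0.511, -0.003], [0.511, 0.86, -0.004], [0.001, -0.005, -1.0]] [ 0.83  0.52 -0.88  1.95  0.51  0.91  0.73] 0.9356534852831008 0.0 [ 0.5 -0.9  0.1]
-> (0.48, -0.32, 0.26, 130) : [-1.12, -4.86, -0.19, 2.41] rows>= 3.0
-> (0.49, -0.447, 0.26, 125) : [-3.46, -2.47, -0.0, 0.62] rows>= 2.5
```

Request:
play_rows(
  increments=[
    [80, -1.12, -4.86, -0.19, 2.41],
    [80, -1.12, -4.86, -0.19, 2.41],
    [80, -1.12, -4.86, -0.19, 2.41],
    [80, -1.12, -4.86, -0.19, 2.41],
    [80, -1.12, -4.86, -0.19, 2.41],
  ],
)

```text
clock: 20.6
tool_pos: [0.4844, -0.3146, 0.2605]
tcp_rot: [-0.0, 0.418, 0.909, 0.0]
ft_force: [0.9, 0.5, 0.1]
width: 0.937
gripper_force: 0.0
```

Request:
play_rows(
  increments=[
    [80, -3.46, -2.47, 0, 0.62],
    [80, -3.46, -2.47, 0, 0.62],
    [80, -3.46, -2.47, 0, 0.62],
    [80, -3.46, -2.47, 0, 0.62],
    [80, -3.46, -2.47, 0, 0.62],
  ],
)

```text
clock: 21.1
tool_pos: [0.4973, -0.4389, 0.2603]
tcp_rot: [-0.0, 0.455, 0.891, 0.001]
ft_force: [1.5, 0.5, -0.2]
width: 0.928
gripper_force: 0.0
```

Run:
```python
from h import *
st()
f=grab('wrist'); save(f,'w9.png',1.2)
import pickle; pickle.dump(f,open('w9.pkl','wb'))
fitbox(f,(.4485,-.388,35),'b')
```

```text
21.1 [ 0.4973 -0.4389  0.2603] [[-0.586, 0.81, 0.0], [0.81, 0.586, 0.002], [0.001, 0.001, -1.0]] [ 1.1   0.61 -0.74  1.71  0.47  1.01  0.82] 0.9275571243136973 0.0 [ 1.5  0.5 -0.2]
b [ 0.4525 -0.3876 39.2187] IoU 0.957
```

View pics/w9.png

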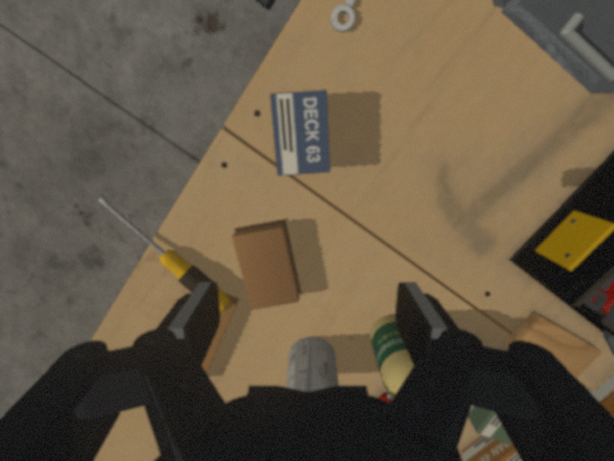

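Run:
```python
from h import *
import pickle; f=pickle.load(open('w9.pkl','rb'))
p=w(f,np.array([(275,93),(327,91),(329,172),(279,175)],float)/1.2-.1,.045);print(p.round(4).tolist(),p.mean(0),np.linalg.norm(np.diff(p,axis=0),axis=1))
plan((.4525,-.388,.13,129),(.4525,-.388,.024,129))
```

```text
[[0.4099, -0.3712, 0.045], [0.4497, -0.3402, 0.045], [0.4983, -0.4015, 0.045], [0.458, -0.4345, 0.045]] [ 0.45398105 -0.38684396  0.045     ] [0.05047297 0.07829766 0.05206489]
-> (0.4525, -0.388, 0.13, 129) : [2.24, -0.23, 4.36, -0.38] rows>= 2.9
-> (0.4525, -0.388, 0.024, 129) : [0.0, 0.0, 3.53, 0.0] rows>= 2.1
```

Request:
play_rows(
  increments=[
    [80, 2.24, -0.23, 4.36, -0.38],
    [80, 2.24, -0.23, 4.36, -0.38],
    [80, 2.24, -0.23, 4.36, -0.38],
    [80, 2.24, -0.23, 4.36, -0.38],
    [80, 2.24, -0.23, 4.36, -0.38],
  ],
)

```text
clock: 21.65
tool_pos: [0.4522, -0.3883, 0.1302]
tcp_rot: [-0.0, 0.431, 0.903, 0.0]
ft_force: [1.0, -0.8, 0.9]
width: 0.939
gripper_force: 0.0
```

Request:
play_rows(
  increments=[
    [80, 0, 0, 1.2, 0],
    [80, 0, 0, 2.4, 0],
    [80, 0, 0, 3.53, 0],
    [80, 0, 0, 3.53, 0],
    [80, 0, 0, 3.53, 0],
  ],
)

```text
clock: 22.15
tool_pos: [0.4531, -0.3903, 0.0255]
tcp_rot: [0.001, 0.432, 0.902, 0.0]
ft_force: [-0.7, -0.5, 1.4]
width: 0.941
gripper_force: 0.0
```

Request:
play_rows(
  increments=[
    [0, 0, 0, 0, 0],
    [0, 0, 0, 0, 0],
    [0, 0, 0, 0, 0],
    [0, 0, 0, 0, 0],
    [0, 0, 0, 0, 0],
  ],
)

```text
clock: 22.65
tool_pos: [0.4531, -0.3909, 0.0265]
tcp_rot: [0.002, 0.432, 0.902, -0.0]
ft_force: [-0.2, 1.5, 8.2]
width: 0.632
gripper_force: 52.8
```

Request:
play_rows(
  increments=[
    [0, 0, 0, -1, 0],
    [0, 0, 0, -2.5, 0],
    [0, 0, 0, -4, 0],
    [0, 0, 0, -5.5, 0],
    [0, 0, 0, -6.5, 0],
  ],
)

```text
clock: 23.15
tool_pos: [0.4517, -0.3905, 0.2232]
tcp_rot: [0.002, 0.432, 0.902, -0.0]
ft_force: [0.4, -0.5, -4.2]
width: 0.635
gripper_force: 56.4
```

Run:
```python
from h import *
st()
plan((.51,-.24,.24,155),(.610,-.095,.20,181.5),(.610,-.095,.067,181.5))
```

```text
23.15 [ 0.4517 -0.3905  0.2232] [[-0.626, 0.78, 0.002], [0.78, 0.626, -0.002], [-0.003, 0.0, -1.0]] [ 1.12  0.57 -0.75  1.9   0.51  0.87  0.79] 0.6354436158735246 56.3883501291275 [ 0.4 -0.5 -4.2]
-> (0.51, -0.24, 0.24, 155) : [2.69, 4.66, -0.56, -3.28] rows>= 3.2
-> (0.61, -0.095, 0.2, 181.5) : [-0.98, 5.79, 1.33, -3.31] rows>= 3.6
-> (0.61, -0.095, 0.067, 181.5) : [-0.0, 0.0, 4.43, -0.0] rows>= 2.7
```

Request:
play_rows(
  increments=[
    [0, 2.69, 4.66, -0.56, -3.28],
    [0, 2.69, 4.66, -0.56, -3.28],
    [0, 2.69, 4.66, -0.56, -3.28],
    [0, 2.69, 4.66, -0.56, -3.28],
    [0, 2.69, 4.66, -0.56, -3.28],
  ],
)

```text
clock: 23.65
tool_pos: [0.5106, -0.2372, 0.2372]
tcp_rot: [0.001, 0.214, 0.977, 0.0]
ft_force: [-0.1, -0.6, -4.6]
width: 0.641
gripper_force: 56.2
```

Request:
play_rows(
  increments=[
    [0, -0.98, 5.79, 1.33, -3.31],
    [0, -0.98, 5.79, 1.33, -3.31],
    [0, -0.98, 5.79, 1.33, -3.31],
    [0, -0.98, 5.79, 1.33, -3.31],
    [0, -0.98, 5.79, 1.33, -3.31],
  ],
)

```text
clock: 24.15
tool_pos: [0.6113, -0.0915, 0.1954]
tcp_rot: [0.0, -0.015, 1.0, 0.001]
ft_force: [-0.4, 0.8, -4.1]
width: 0.633
gripper_force: 56.2
```

Request:
play_rows(
  increments=[
    [0, 0, 0, 0, 0],
    [0, 0, 0, 0, 0],
  ],
)

```text
clock: 24.35
tool_pos: [0.6091, -0.0973, 0.1958]
tcp_rot: [-0.001, -0.011, 1.0, -0.001]
ft_force: [0.1, -0.2, -4.1]
width: 0.636
gripper_force: 56.2
```

Run:
```python
from h import *
st()
plan((.610,-.095,.0695,181.5))
```

```text
24.35 [ 0.6091 -0.0973  0.1958] [[-1.0, -0.023, -0.001], [-0.023, 1.0, -0.002], [0.001, -0.002, -1.0]] [ 0.66  0.7  -0.94  1.87  0.7   0.95  0.99] 0.6363240413727017 56.21502757072449 [ 0.1 -0.2 -4.1]
-> (0.61, -0.095, 0.0695, 181.5) : [-0.03, 0.08, 4.21, -0.02] rows>= 2.5
```

Request:
play_rows(
  increments=[
    [0, 0, 0, 1, 0],
    [0, 0, 0, 2, 0],
    [0, 0, 0, 3, 0],
    [0, 0, 0, 3.9, 0],
    [0, 0, 0, 4.23, 0],
  ],
)

```text
clock: 24.85
tool_pos: [0.6082, -0.0974, 0.0669]
tcp_rot: [-0.002, -0.012, 1.0, -0.001]
ft_force: [-0.1, -0.1, -2.9]
width: 0.638
gripper_force: 56.0
```

Request:
play_rows(
  increments=[
    [0, 0, 0, 0, 0],
    [74, 0, 0, 0, 0],
    [74, 0, 0, 0, 0],
    [74, 0, 0, 0, 0],
    [74, 0, 0, 0, 0],
  ],
)

```text
clock: 25.35
tool_pos: [0.6108, -0.0939, 0.0704]
tcp_rot: [0.001, -0.013, 1.0, 0.0]
ft_force: [-0.9, 4.3, 1.2]
width: 0.87
gripper_force: 0.0
```

Request:
play_rows(
  increments=[
    [74, 0, 0, -1, 0],
    [74, 0, 0, -2.5, 0],
    [74, 0, 0, -4, 0],
    [74, 0, 0, -5.5, 0],
    [74, 0, 0, -6, 0],
  ],
)

```text
clock: 25.85
tool_pos: [0.6114, -0.0949, 0.2541]
tcp_rot: [0.003, -0.013, 1.0, -0.001]
ft_force: [-0.3, 0.3, -0.1]
width: 0.864
gripper_force: 0.0
```

Request:
play_rows(
  increments=[
    [40, 4, 1.5, 0, 0],
    [40, 4, 3, 0, 0],
    [40, 4, 3, 0, 0],
    [40, 4, 3, 0, 0],
    [40, 4, 3, 0, 0],
  ],
)

```text
clock: 26.35
tool_pos: [0.4871, -0.0081, 0.2495]
tcp_rot: [0.0, -0.014, 1.0, -0.001]
ft_force: [-0.5, -0.6, -0.8]
width: 0.466
gripper_force: 0.0
```

Run:
```python
from h import *
st()
f=grab('side'); g=grab('top')
a=cv2.resize(f['pixels'][150:270,150:450],(800,320),interpolation=cv2.INTER_CUBIC);b=cv2.resize(g['pixels'][130:240,130:430],(764,280),interpolation=cv2.INTER_CUBIC)
b=np.pad(b,((0,0),(0,36),(0,0)))
cv2.imwrite('pics/s10.png',np.vstack([a,b])[:,:,::-1])
import pickle; pickle.dump((f,g),open('s10.pkl','wb'))
```

```text
26.35 [ 0.4871 -0.0081  0.2495] [[-1.0, -0.028, 0.001], [-0.028, 1.0, -0.002], [-0.001, -0.002, -1.0]] [ 0.66  0.49 -1.06  2.09  0.57  0.88  0.87] 0.4664776585057112 0.0 [-0.5 -0.6 -0.8]
```

View pics/s10.png

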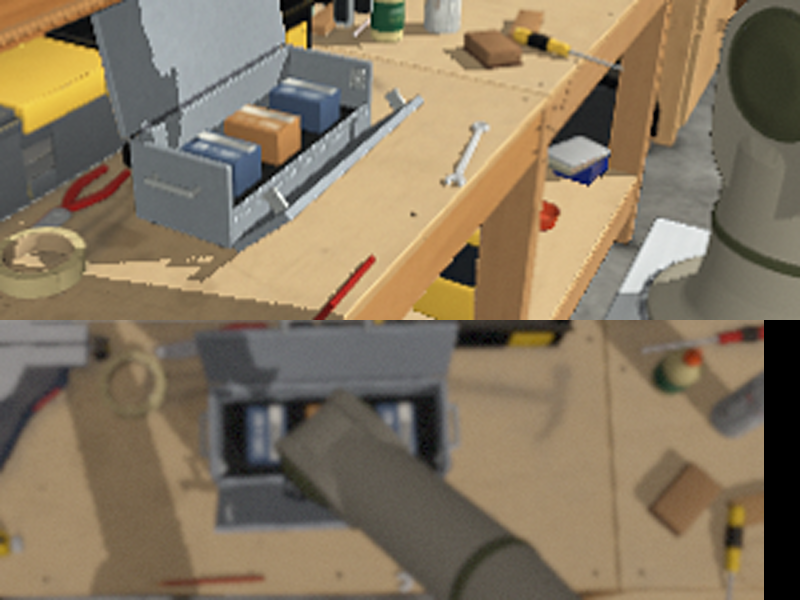

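Run:
```python
from h import *
st()
plan((.435,0,.20,181.5),(.435,0,.08,181.5))
```

```text
26.45 [ 0.4885 -0.0091  0.2491] [[-1.0, -0.025, 0.0], [-0.025, 1.0, -0.001], [-0.0, -0.001, -1.0]] [ 0.66  0.5  -1.05  2.09  0.57  0.88  0.87] 0.46949954606994226 0.0 [ 0.6 -0.7  0.2]
-> (0.435, 0, 0.2, 181.5) : [1.77, 0.35, 1.64, -0.01] rows>= 1.5
-> (0.435, 0, 0.08, 181.5) : [-0.0, 0.0, 4.0, -0.0] rows>= 2.4
```

Request:
play_rows(
  increments=[
    [0, 1.77, 0.35, 0, 0],
    [0, 1.77, 0.35, 0, 0],
    [0, 1.77, 0.35, 1.64, 0],
    [0, 1.77, 0.35, 1.64, 0],
    [0, 1.77, 0.35, 1.64, 0],
  ],
  squeeze=40,
)

```text
clock: 26.95
tool_pos: [0.4345, 0.001, 0.1998]
tcp_rot: [-0.001, -0.013, 1.0, 0.0]
ft_force: [0.8, -0.2, 0.4]
width: -0.0
gripper_force: 0.0
```

Request:
play_rows(
  increments=[
    [0, 0, 0, 1, 0],
    [0, 0, 0, 2, 0],
    [0, 0, 0, 3, 0],
    [0, 0, 0, 4, 0],
    [0, 0, 0, 4, 0],
  ],
)

```text
clock: 27.45
tool_pos: [0.4348, 0.001, 0.0787]
tcp_rot: [-0.001, -0.013, 1.0, -0.0]
ft_force: [-0.3, 0.4, -0.1]
width: -0.003
gripper_force: 0.0
```

Run:
```python
from h import *
st()
```

```text
27.45 [0.4348 0.001  0.0787] [[-1.0, -0.026, -0.002], [-0.026, 1.0, -0.001], [0.002, -0.001, -1.0]] [ 0.36  0.67 -0.7   2.36  1.06  0.48  0.35] -0.0025724148853076526 0.0 [-0.3  0.4 -0.1]
```

Request:
play_rows(
  increments=[
    [0, -0.4, 0, 0, 0],
    [0, -0.8, 0, -0.1, 0],
    [0, -1.2, 0, -0.2, 0],
    [0, -1.6, 0, -0.3, 0],
    [0, -2.0, 0, -0.4, 0],
  ],
)

```text
clock: 27.95
tool_pos: [0.4878, 0.0019, 0.0938]
tcp_rot: [-0.005, -0.014, 1.0, -0.002]
ft_force: [-5.1, -1.2, 4.4]
width: -0.005
gripper_force: 3.1
```

Request:
play_rows(
  increments=[
    [0, -0.1, 0, -0.05, 0],
    [0, -0.2, 0, -0.1, 0],
    [0, -0.3, 0, -0.1, 0],
    [0, -0.4, 0, -0.1, 0],
  ],
)

```text
clock: 28.35
tool_pos: [0.5043, 0.0025, 0.0955]
tcp_rot: [-0.002, -0.013, 1.0, -0.001]
ft_force: [-16.7, -0.8, 12.4]
width: -0.003
gripper_force: 8.6
```

Request:
play_rows(
  increments=[
    [0, -0.08, 0, 0, 0],
    [0, -0.16, 0, 0, 0],
    [0, -0.24, 0, 0, 0],
  ],
)

```text
clock: 28.65
tool_pos: [0.5057, 0.0023, 0.0947]
tcp_rot: [-0.006, -0.014, 1.0, -0.002]
ft_force: [-31.4, 1.1, 19.4]
width: -0.002
gripper_force: 15.6
```

Request:
play_rows(
  increments=[
    [0, -0.08, 0, 0, 0],
    [0, -0.15, 0, 0, 0],
    [0, -0.15, 0, 0, 0],
  ],
)

```text
clock: 28.95
tool_pos: [0.5167, 0.0028, 0.0952]
tcp_rot: [-0.001, -0.013, 1.0, -0.001]
ft_force: [-4.7, -1.3, 4.6]
width: 0.004
gripper_force: 2.6
```

Request:
play_rows(
  increments=[
    [0, -0.05, 0, 0, 0],
    [0, -0.1, 0, 0, 0],
    [0, -0.1, 0, 0, 0],
  ],
)

```text
clock: 29.25
tool_pos: [0.5188, 0.0028, 0.095]
tcp_rot: [-0.002, -0.013, 1.0, -0.001]
ft_force: [-11.4, -0.8, 8.3]
width: -0.001
gripper_force: 5.6
```

Request:
play_rows(
  increments=[
    [0, 0.5, 0, 0, 0],
    [0, 1.5, 0, 0, 0],
    [0, 2.2, 0, -0.5, 0],
    [0, 2.2, 0, -2, 0],
    [0, 2.2, 0, -3, 0],
  ],
)

```text
clock: 29.75
tool_pos: [0.4552, 0.0024, 0.1871]
tcp_rot: [0.0, -0.014, 1.0, 0.0]
ft_force: [1.3, -1.0, 0.2]
width: -0.003
gripper_force: 0.0
```

Run:
```python
from h import *
import pickle
st(); f=grab('wrist'); pickle.dump(f,open('w11.pkl','wb')); g=grab('side'); pickle.dump(g,open('s11.pkl','wb'))
c=np.array([.608,0]);a=np.radians(1.45)
L=lambda x,y,z:(c[0]+x*np.cos(a)-y*np.sin(a),c[1]+x*np.sin(a)+y*np.cos(a),z)
im=g['pixels'].copy(); P=[L(-.079,.174,.110),L(-.079,-.174,.110),L(-.079,.174,.014),L(-.079,-.174,.014)]
print(proj(g,P))
for q in proj(g,P): cv2.circle(im,tuple(int(v*8) for v in q),10,(255,0,0),-1,shift=3)
im=cv2.resize(im[130:270,190:340],(600,560),interpolation=cv2.INTER_CUBIC)
cv2.imwrite('pics/s11.png',im[:,:,::-1])
plan((.44,0,.25,135),(.50,0,.37,91.25),(.7116,.005,.385,91.25))
```

```text
29.75 [0.4552 0.0024 0.1871] [[-1.0, -0.028, 0.001], [-0.028, 1.0, 0.001], [-0.001, 0.001, -1.0]] [ 0.56  0.53 -0.96  2.22  0.68  0.71  0.72] -0.0033022085871768927 0.0 [ 1.3 -1.   0.2]
[[238.51124656 214.86707582]
 [292.15838508 174.29327806]
 [239.68480996 243.20181732]
 [291.40833196 198.15284862]]
-> (0.44, 0, 0.25, 135) : [0.58, -0.06, -2.05, 5.81] rows>= 5.4
-> (0.5, 0, 0.37, 91.25) : [-1.41, 1.41, -4.0, 5.47] rows>= 5.1
-> (0.7116, 0.005, 0.385, 91.25) : [0.01, 7.06, -0.5, -0.0] rows>= 4.2
```

View pics/s11.png

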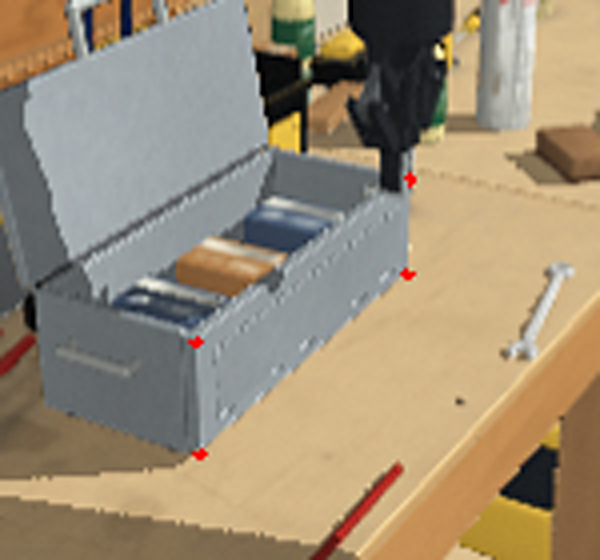

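Request:
play_rows(
  increments=[
    [30, 0, 0, -4, 5.2],
    [30, 0, 0, -4, 5.2],
    [30, 0, 0, -4, 5.2],
    [30, 0, 0, -4, 5.2],
    [30, 0, 0, -4, 5.2],
  ],
)

```text
clock: 30.35
tool_pos: [0.4559, 0.0014, 0.3059]
tcp_rot: [0.001, 0.346, 0.938, 0.0]
ft_force: [0.6, -0.0, 0.3]
width: 0.35
gripper_force: 0.0
```

Request:
play_rows(
  increments=[
    [30, 0, 0, -2.6, 5.2],
    [30, 0, 0, -2.6, 5.2],
    [30, 0, 0, -2.6, 5.2],
    [30, 0, 0, -2.6, 5.2],
    [30, 0, 0, -2.6, 5.2],
  ],
)

```text
clock: 30.85
tool_pos: [0.4555, 0.0015, 0.3833]
tcp_rot: [0.001, 0.656, 0.754, 0.0]
ft_force: [-0.9, -0.2, 0.6]
width: 0.352
gripper_force: 0.0
```

Run:
```python
from h import *
st()
plan((.59,0.003,.39,91.25),(.717,.005,.39,91.25),(.717,.005,.30,91.25))
v=lambda th: np.array([-.189*np.cos(th)+.006*np.sin(th), .189*np.sin(th)+.006*np.cos(th)])
T=np.linspace(1.75,0,16)
for k in range(3):
    ths=T[5*k:5*k+6]; print([(float(round((v(t)-v(ths[0]))[0]/.03,2)),float(-round((v(t)-v(ths[0]))[1]/.03,2))) for t in ths[1:]])
```

```text
30.85 [0.4555 0.0015 0.3833] [[-0.138, 0.99, 0.001], [0.99, 0.138, -0.0], [-0.0, 0.001, -1.0]] [ 0.58  0.19 -0.82  1.97  0.16  1.04 -0.18] 0.3516571785511241 0.0 [-0.9 -0.2  0.6]
-> (0.59, 0.003, 0.39, 91.25) : [-0.57, 4.45, -0.22, 0.84] rows>= 2.7
-> (0.717, 0.005, 0.39, 91.25) : [-0.03, 4.23, -0.0, -0.0] rows>= 2.5
-> (0.717, 0.005, 0.3, 91.25) : [0.0, 0.0, 3.0, -0.0] rows>= 1.8
[(-0.73, -0.11), (-1.46, -0.14), (-2.19, -0.08), (-2.91, 0.07), (-3.61, 0.29)]
[(-0.67, 0.31), (-1.3, 0.69), (-1.87, 1.14), (-2.4, 1.66), (-2.85, 2.23)]
[(-0.39, 0.62), (-0.7, 1.29), (-0.94, 1.99), (-1.09, 2.71), (-1.15, 3.44)]
```

Request:
play_rows(
  increments=[
    [30, -0.57, 4.45, -0.22, 0.84],
    [30, -0.57, 4.45, -0.22, 0.84],
    [30, -0.57, 4.45, -0.22, 0.84],
    [30, -0.57, 4.45, -0.22, 0.84],
  ],
)

```text
clock: 31.25
tool_pos: [0.5938, 0.0038, 0.3884]
tcp_rot: [-0.001, 0.698, 0.717, 0.001]
ft_force: [-0.8, -0.8, -0.4]
width: 0.349
gripper_force: 0.0
```

Request:
play_rows(
  increments=[
    [30, 0, 1.5, 0, 0],
    [30, 0, 3, 0, 0],
    [30, 0, 4.23, 0, 0],
    [30, 0, 4.23, 0, 0],
    [30, 0, 4.23, 0, 0],
  ],
)

```text
clock: 31.75
tool_pos: [0.7164, 0.0078, 0.3883]
tcp_rot: [-0.001, 0.697, 0.717, -0.0]
ft_force: [-0.5, 1.0, -0.3]
width: 0.351
gripper_force: 0.0
```

Run:
```python
from h import *
st(); f=grab('wrist'); import pickle; pickle.dump(f,open('w12.pkl','wb'))
plan((.717,.005,.30,91.25))
# bar column near the predicted place: light pixels
p=proj(f,[(.717,.02,.30),(.717,.04,.30)]);print(p.round(1))
h=cv2.cvtColor(f['pixels'],cv2.COLOR_RGB2GRAY)
for q in p: u,v=int(q[0]),int(q[1]); print(v,u-40,h[v,u-40:u+41:2].tolist())
```

```text
31.75 [0.7164 0.0078 0.3883] [[-0.028, 1.0, -0.002], [1.0, 0.028, 0.001], [0.001, -0.002, -1.0]] [ 0.32  0.57 -0.71  1.42  0.37  1.29 -0.38] 0.35130220546834573 0.0 [-0.5  1.  -0.3]
-> (0.717, 0.005, 0.3, 91.25) : [-0.09, 0.04, 2.97, 0.05] rows>= 1.8
[[257.7 185.5]
 [258.5 161.5]]
185 217 [51, 52, 49, 58, 127, 155, 147, 126, 135, 134, 137, 137, 137, 140, 158, 158, 151, 160, 188, 208, 189, 168, 147, 123, 119, 130, 131, 128, 139, 162, 148, 80, 67, 81, 82, 83, 83, 82, 83, 78, 76]
161 218 [61, 56, 61, 113, 152, 152, 128, 134, 140, 139, 138, 137, 140, 150, 160, 154, 147, 177, 194, 197, 178, 159, 137, 116, 122, 133, 131, 128, 127, 114, 87, 77, 59, 73, 76, 71, 75, 73, 74, 75, 75]
```

Request:
play_rows(
  increments=[
    [30, -0.05, 0, 1, 0],
    [30, -0.05, 0, 2, 0],
    [30, -0.05, 0, 2.95, 0],
    [30, -0.05, 0, 2.95, 0],
  ],
  squeeze=25,
)

```text
clock: 32.2
tool_pos: [0.7137, 0.0048, 0.2978]
tcp_rot: [-0.002, 0.697, 0.717, -0.002]
ft_force: [-0.8, -0.2, 0.9]
width: 0.357
gripper_force: 0.0
```

Request:
play_rows(
  increments=[
    [0, 0, 0, 0, 0],
    [0, 0, 0, 0, 0],
    [0, 0, 0, 0, 0],
    [0, 0, 0, 0, 0],
    [0, 0, 0, 0, 0],
  ],
)

```text
clock: 32.7
tool_pos: [0.7173, 0.006, 0.3026]
tcp_rot: [0.001, 0.697, 0.717, 0.001]
ft_force: [1.1, -0.9, 6.7]
width: 0.127
gripper_force: 26.2
```

Request:
play_rows(
  increments=[
    [0, 0, -0.73, -0.11, 0],
    [0, 0, -1.46, -0.14, 0],
    [0, 0, -2.19, -0.08, 0],
    [0, 0, -2.91, 0.07, 0],
    [0, 0, -3.61, 0.29, 0],
  ],
)

```text
clock: 33.2
tool_pos: [0.6079, 0.0035, 0.2931]
tcp_rot: [0.001, 0.697, 0.717, 0.001]
ft_force: [2.2, 0.9, -0.2]
width: 0.124
gripper_force: 25.5
```

Request:
play_rows(
  increments=[
    [0, 0, -0.67, 0.31, 0],
    [0, 0, -1.3, 0.69, 0],
    [0, 0, -1.87, 1.14, 0],
    [0, 0, -2.4, 1.66, 0],
    [0, 0, -2.85, 2.23, 0],
  ],
)

```text
clock: 33.7
tool_pos: [0.5224, 0.0014, 0.2255]
tcp_rot: [0.0, 0.697, 0.717, 0.001]
ft_force: [4.9, 2.2, -4.7]
width: 0.124
gripper_force: 24.9
```

Request:
play_rows(
  increments=[
    [0, 0, -0.39, 0.62, 0],
    [0, 0, -0.7, 1.29, 0],
    [0, 0, -0.94, 1.99, 0],
    [0, 0, -1.09, 2.71, 0],
    [0, 0, -1.15, 3.44, 0],
  ],
)

```text
clock: 34.2
tool_pos: [0.4895, 0.0004, 0.1223]
tcp_rot: [0.001, 0.697, 0.717, 0.002]
ft_force: [-2.2, -2.0, 57.4]
width: 0.127
gripper_force: 32.5
```

Request:
play_rows(
  increments=[
    [0, 0, 0, -0.05, 0],
    [0, 0, 0, -0.08, 0],
    [30, 0, 0, -0.08, 0],
    [30, 0, 0, -0.08, 0],
    [30, 0, 0, -0.08, 0],
  ],
)

```text
clock: 34.7
tool_pos: [0.4878, -0.0006, 0.1247]
tcp_rot: [-0.0, 0.697, 0.717, -0.0]
ft_force: [-0.0, 0.0, 0.3]
width: 0.353
gripper_force: 0.0
```

Request:
play_rows(
  increments=[
    [30, 0, 0, -1, 0],
    [30, 0, 0, -2, 0],
    [30, 0, 0, -3.5, 0],
    [30, 0, 0, -5, 0],
    [30, 0, 0, -6, 0],
  ],
)

```text
clock: 35.2
tool_pos: [0.4881, -0.0001, 0.3074]
tcp_rot: [0.001, 0.697, 0.717, 0.001]
ft_force: [0.8, -0.3, -0.4]
width: 0.35
gripper_force: 0.0
```

Run:
```python
from h import *
import pickle
st(); f=grab('wrist')
p=proj(f,[(.489,0,.119),(.4885,.02,.119),(.53,.05,.118)]);print(p.round(1))
h=cv2.cvtColor(f['pixels'],cv2.COLOR_RGB2GRAY)
for q in p[:2]: u,v=int(q[0]),int(q[1]); print(v,u-30,h[v,u-30:u+61:2].tolist())
# inspect shut front: compare rim position in the side view with the earlier shut view
g=grab('side'); o=pickle.load(open('s11.pkl','rb'))
d=np.abs(g['pixels'].astype(int)-o['pixels']).max(2)[170:250,236:285]>60
print('changed px near front panel',d.sum(), np.argwhere(d)[:8].tolist())
q=proj(g,[(.534,.174,.118),(.684,.178,.118),(.538,-.176,.118)]); print(q.round(1))
cv2.imwrite('pics/s12.png',cv2.resize(g['pixels'][130:270,190:340,::-1],(600,560)))
```

```text
35.2 [ 4.881e-01 -1.000e-04  3.074e-01] [[-0.028, 1.0, 0.002], [1.0, 0.028, -0.0], [-0.0, 0.002, -1.0]] [ 0.51  0.33 -0.8   2.02  0.3   0.91 -0.43] 0.34976891458054654 0.0 [ 0.8 -0.3 -0.4]
[[256.7 171.2]
 [256.8 154.4]
 [294.1 129. ]]
171 226 [157, 157, 157, 154, 155, 154, 155, 156, 155, 159, 160, 158, 155, 147, 157, 152, 132, 110, 132, 155, 158, 159, 156, 158, 155, 158, 156, 152, 130, 101, 82, 97, 111, 127, 131, 128, 129, 128, 126, 128, 127, 127, 125, 127, 125, 126]
154 226 [156, 157, 155, 157, 158, 158, 156, 157, 157, 156, 157, 159, 152, 146, 155, 151, 134, 111, 119, 153, 158, 158, 157, 157, 157, 159, 155, 157, 142, 108, 90, 89, 101, 119, 129, 131, 129, 128, 126, 128, 129, 129, 128, 124, 124, 125]
changed px near front panel 563 [[0, 0], [0, 1], [0, 2], [0, 3], [0, 4], [0, 5], [0, 6], [0, 7]]
[[235.3 211.9]
 [194.6 200.3]
 [291.1 172. ]]
```

Run:
```python
from h import *
import pickle
o=pickle.load(open('side0.pkl','rb')); g=grab('side')
A=cv2.cvtColor(o['pixels'],cv2.COLOR_RGB2GRAY); B=cv2.cvtColor(g['pixels'],cv2.COLOR_RGB2GRAY)
c=A[125:215,195:300]
# lid corner edge areas: match back/left lid patch from the first picture (lid shut) in the present one
for (x0,y0,x1,y1) in [(196,190,240,222),(230,170,292,205),(196,196,220,216)]:
    r=cv2.matchTemplate(B[y0-8:y1+8,x0-8:x1+8],A[y0:y1,x0:x1],cv2.TM_CCOEFF_NORMED); print(cv2.minMaxLoc(r)[1::2], 'same place = (8,8)', r[8,8])
q=proj(g,[(.489,.045,.119),(.489,.045,.127)]);print(q.round(1)); u,v=q[0].astype(int); print(A[v-8:v+9,u].tolist());print(B[v-8:v+9,u].tolist())
st()
```

```text
(0.70113605260849, (8, 8)) same place = (8,8) 0.70113605
(0.6582506895065308, (8, 8)) same place = (8,8) 0.6582507
(0.6948177218437195, (8, 8)) same place = (8,8) 0.6948177
[[271.9 198. ]
 [271.9 195.7]]
[16, 19, 28, 31, 29, 20, 140, 184, 175, 150, 100, 124, 147, 154, 201, 206, 171]
[163, 154, 157, 160, 160, 118, 142, 178, 173, 145, 123, 144, 157, 155, 156, 154, 155]
35.35 [ 0.4886 -0.0006  0.3062] [[-0.027, 1.0, 0.003], [1.0, 0.027, -0.001], [-0.001, 0.003, -1.0]] [ 0.51  0.33 -0.8   2.03  0.3   0.9  -0.43] 0.3500013735668477 0.0 [-0.2 -0.6 -0.4]
```

The handle bar shows the same pixel profile as at the start, so the lid is shut. The front is shut too, with grey panel showing where the dark opening was. I'm handing in.

```bash
python3 -c "
from h import *
print(workorder.hand_in())"
```

```text
the job is handed in; nothing more can be done
None
```

The job is handed in, with no verdict returned: all three screw boxes lie flat in the chest, and by my checks the drop front is seated, the lid is shut and the arm is clear.

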